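# Hold the set-screw collar on the flat of a feed-roller shaft

### The job

Pinch the end of the upright feed-roller shaft with one finger on its flat and turn it until the flat squarely faces the screwdriver fixed on the stand. Then pick up the collar that has the set screw, fit it upright over the shaft end with its screw on the flat (so the screw head faces the screwdriver), and finish while still holding it there in the gripper with its top flush with the end of the shaft, ready for the screw to be tightened: do not let go. Leave the spacer ring, tape dispenser, bottle and carton where they are.

Things in the scene. Friction and masses are not known exactly. Their poses are not given: they have to be found in the camera images.
- stand: Fixed service stand on the desk: aluminium plate 300 x 110 x 14 mm. Its origin is on the shaft's axis at desk level; z up; +x points from the shaft along the plate to the fixed screwdriver (the plate runs from 65 mm behind the axis to 235 mm ahead). The screwdriver lies level along +x at 120 mm height: blade 8 mm thick from 75 mm off the axis, black handle 26 mm thick from 145 to 235 mm, on two grey rests 30 mm wide.
- driver_tip (a point): Tip of the fixed screwdriver, 75 mm from the shaft axis, 120 mm above the desk.
- shaft (a joint): Turn of the vertical steel shaft about the stand's z, rad, anticlockwise from above; 0 (or any whole number of turns) = flat squarely facing the screwdriver (+x of the stand). No stops within three turns; it stays where it is left (about 0.04 N m of friction).
- shaft_top (a point): Centre of the shaft's upper end face, 130 mm above the desk. The shaft is 16 mm in diameter with one flat along the top 34 mm, its face 4.5 mm from the axis (so 12.5 mm thick across the flat, 13 mm wide face; 16 mm elsewhere); 1.5 mm chamfer at the end. Below the flat the shaft is round for 18 mm, then a black rubber roller 34 mm in diameter fills 38 to 78 mm above the desk and turns with it.
- flat (a point): The flat of the shaft: origin on the flat face, 15.5 mm below the shaft's end and 4.5 mm from the axis; x points straight out of the flat, z up.
- collar: Loose steel collar with a set screw, lying flat on the desk: outer diameter 40 mm, bore 19 mm, 20 mm high, about 0.12 kg. Origin at the centre of its underside, z up, x points out along the set screw at mid height. The screw's 9 mm thick dark head sticks out to 30 mm from the axis; its 4 mm thick tip sticks into the bore to 6 mm from the axis, so the collar goes over the shaft only with the screw on the flat.
- screw_head (a point): Outer end of the collar's set screw: 30 mm from the collar axis along its x, 10 mm above its underside.
- spacer: Loose plain steel spacer ring, 40 mm outside, 19 mm bore, 20 mm high, like the collar but without a screw. To be left alone. Origin at the centre of its underside.
- dispenser: Red tape dispenser, 130 x 50 x 71 mm high, loose, to be left alone. Origin at the centre of its underside.
- spray: White bottle with black cap, 38 mm diameter, 130 mm high, loose, to be left alone. Origin at the centre of its underside.
- carton: White carton 85 x 165 x 45 mm, loose, to be left alone. Origin at the centre of its underside.
Things that resemble listed ones, but are neither listed nor needed, are in the scene too. What is shaped like the collar but pink or red is not meant.

How it is judged:
By the outcome, as a careful person would: the job done as asked, in the order asked, and still so for the second after the job is handed in, while the arm keeps its last pose, push and grip.
It also fails if it takes over 67 s, if anything falls off the work surface, if the arm or the gripper's body presses on something with over 40 N, if the wrist force passes 120 N, or if a joint passes its speed limit or range.

### The arm

A 6-joint arm with a two-finger parallel gripper is mounted at the origin on the work surface. World frame = base frame: x ahead of the robot, y to its left, z up, the work surface at z = 0. Lengths are in mm, angles in rad, forces in N, time in s.
With the tool pointing down it reaches from about 275 to 1000 mm from the base axis. Payload 8.4 kg.
Tool frame: the origin (TCP) lies at the centre of the arm's flange, where the gripper is bolted on; the fingertips stand 173 mm ahead of it and the grasp point (between the pads) lies 155 mm ahead of it; z points along the fingers, y is the direction in which the jaws open and shut (so a half turn about z gives the same grasp; the last joint's range is limited). The gripper opens to 85 mm and grips with 20 to 120 N. Pads are 22 mm wide; open, the fingers measure 114 mm over their backs; the gripper's body (76 mm by 85 mm) begins 54 mm behind the grasp point. The pads swing forward as they close: fully open they stand 13 mm farther back than shut.
Start: joints at [1.246, 0.353, 1.633, -0, 1.155, -0.002], TCP at [198.263, 592.723, 404.681] pointing down, gripper open.
Joint ranges: [-2.63, 2.63], [-0.92, 2.1], [0.06, 2.66], [-1.3, 4.44], [0, 2.69], [-3.02, 3.02]. Speed limits (rad/s): [2.22, 2.22, 2.79, 3.14, 3.14, 3.14].

### API

Orientations are given as [roll, pitch, yaw] about the fixed x, y, z axes, in that order (R = Rz(yaw) Ry(pitch) Rx(roll)).
In Python, from rig import sense, grab_frame, camera_model, sign_off gives the robot as it stands. The module is installed in compiled form; this text tells all that it offers.
- The arm moves only by the tool step_arm, never from a script. Its argument "commands" is a list of rows, each a list of 3 entries, a list of its own where there are three numbers: the shift along the tool's x, y, z in mm, then the turn about the tool's z in rad, then the opening, from 0 (shut) to 1 (fully open). A call has 1 to 20 rows; each row shifts and turns the pose as measured when the row begins, along the tool's axes as they then stand; what a row does not reach is not made up. A row lasts 1/8 s, in which the tool goes at most 62.5 mm and 10.7 degrees, less where a joint would pass 70% of its speed; a pose out of reach is approached as far as the arm can. A call with a gripper value outside its range is refused whole. The fingers move at their own pace and stop on an object; "force" is the grip in N (left out, the last holds). Time passes only in rows, so rows that do not move let the fingers close. It gives the time, the measured TCP pose, the force and the opening at its end, in the units of the state.
- sense(): the state, without advancing time (a new reading comes with each control period).
- grab_frame(name): name is "side" or "top" or "wrist"; returns the picture (384x512x3 uint8, blue, green, red); there is no depth.
- camera_model(name): a dict with "fx", "fy", "cx", "cy" (pixels), "R" (3x3) and "t" (3): a world point X has camera coordinates R X + t. Camera axes: x right, y down, z forward; pixel columns grow to the right and rows downward; lengths in mm; the calibration is good to about 2 mm. A picture is of the moment at which its call begins: read the wrist's pose just before it. camera_model takes no time and is no camera call; for the wrist camera it gives the pose at the moment of the call.
- sign_off(): hands the job in, once; it reports no verdict.
The state is a dict: "clock": time; "qpos": joint angles; "qvel": joint speeds; "joint_efforts": joint torques, N m; "eef_pos": TCP position; "tcp_rot": TCP orientation; "contact_force": force on the tool from outside, world axes, zero at the start; "wrist_torque": the same for the moment, N m; "opening": opening from 0.0 (shut) to 1.0 (fully open).
Only numpy, scipy, OpenCV 4.12 (cv2) and the standard library are available. Lean on these libraries where they do the work, as an engineer would, in place of code of your own. Each camera call takes 0.05 s, during which the arm holds its last target. There are 200 camera calls.

## Working session

There is one attempt and no reset: what is moved stays moved. The work goes in short steps, Python scripts to look and compute and a tool call to move; the robot and the scene stay as the last step left them, time stands still between calls to the robot, and variables do not carry over. Pictures are saved under pics/ and viewed, about 8 in all and at most 12, crops included, and the job is handed in when it is done.

Besides the shell and the picture viewer there is one more tool, called after "Call:" as name([rows], argument=value, ...), one row to a line, values as JSON. step_arm: Moves the arm, as the interface text tells. Its arguments: {"type":"object","properties":{"commands":{"type":"array","items":{"type":"array"}},"force":{"type":"number"}},"required":["commands"]}

```bash
mkdir -p pics; cat > h.py <<'E'
import numpy as np, cv2
from rig import sense, grab_frame, camera_model, sign_off
def snap(n,f):
    m=camera_model(n); im=grab_frame(n); cv2.imwrite('pics/'+f,im); np.save('pics/'+f+'.npy',np.array([m],dtype=object),allow_pickle=True); return im,m
def load(f):
    return cv2.imread('pics/'+f), np.load('pics/'+f+'.npy',allow_pickle=True)[0]
def ray(m,u,v):
    R=np.array(m['R']);t=np.array(m['t']);d=R.T@np.array([(u-m['cx'])/m['fx'],(v-m['cy'])/m['fy'],1]);return -R.T@t,d/np.linalg.norm(d)
def onz(m,u,v,z):
    o,d=ray(m,u,v);return o+d*(z-o[2])/d[2]
def proj(m,X):
    c=np.array(m['R'])@np.array(X,float)+np.array(m['t']);return np.array([c[0]/c[2]*m['fx']+m['cx'],c[1]/c[2]*m['fy']+m['cy']])
E
python3 - <<'E'
from h import *
for n in ['top','side','wrist']:
    im,m=snap(n,n+'0.png'); o=ray(m,256,192); print(n,m['fx'],o)
a=cv2.imread('pics/top0.png');b=cv2.imread('pics/side0.png')
cv2.imwrite('pics/top0b.png',cv2.resize(a,(800,600),interpolation=cv2.INTER_CUBIC))
cv2.imwrite('pics/side0b.png',cv2.resize(b,(800,600),interpolation=cv2.INTER_CUBIC))
print(sense())
E
```

```text
top 363.1275899588339 (array([ 360.1875283 ,   13.09818301, 1116.90778637]), array([ 0.1781462 ,  0.004559  , -0.98399347]))
side 376.4815674204694 (array([ 325.36027664, -662.28770849,  715.496042  ]), array([ 0.22954715,  0.7112956 , -0.66435433]))
wrist 319.8696991357257 (array([126.84809647, 617.46451667, 372.26554268]), array([ 0.28944905, -0.09634891, -0.95233195]))
{'clock': 0.15, 'qpos': array([ 1.24559842e+00,  3.53532933e-01,  1.63394638e+00, -1.40975352e-05,
        1.15517850e+00, -2.38878736e-03]), 'qvel': array([-0.00194508, -0.00235166, -0.00226651,  0.00012097,  0.00078544,
        0.0006952 ]), 'joint_efforts': array([-7.95699225e-05, -6.05637217e+01, -3.42336917e+01,  3.07032974e-05,
        6.24654698e-03, -3.41558530e-05]), 'eef_pos': array([198.21264109, 592.56281654, 404.11386997]), 'tcp_rot': array([-3.14052746e+00,  1.03468235e-05,  2.81878924e+00]), 'contact_force': array([ 0.54951892, -0.04997834, -0.09899834]), 'wrist_torque': array([0.04465632, 0.07356801, 0.01184331]), 'opening': 1.0001225250417}
```

View pics/top0b.png

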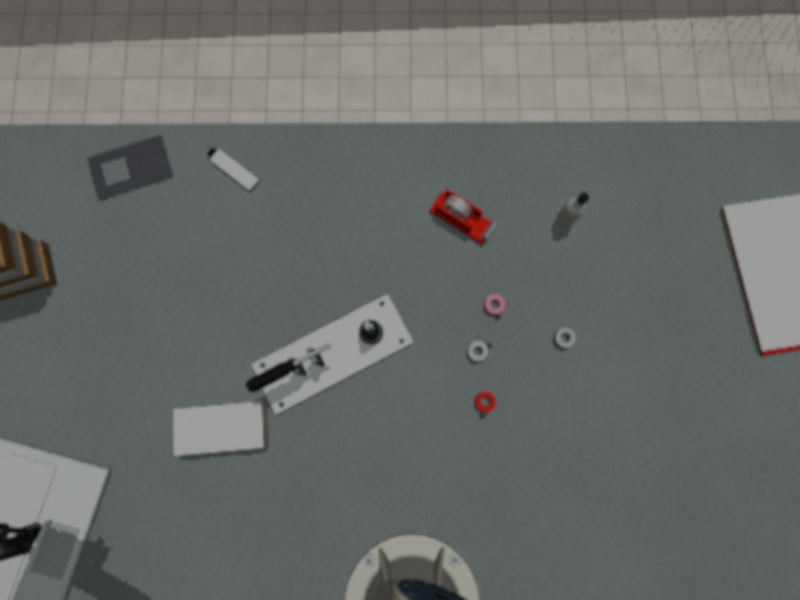

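View pics/side0b.png

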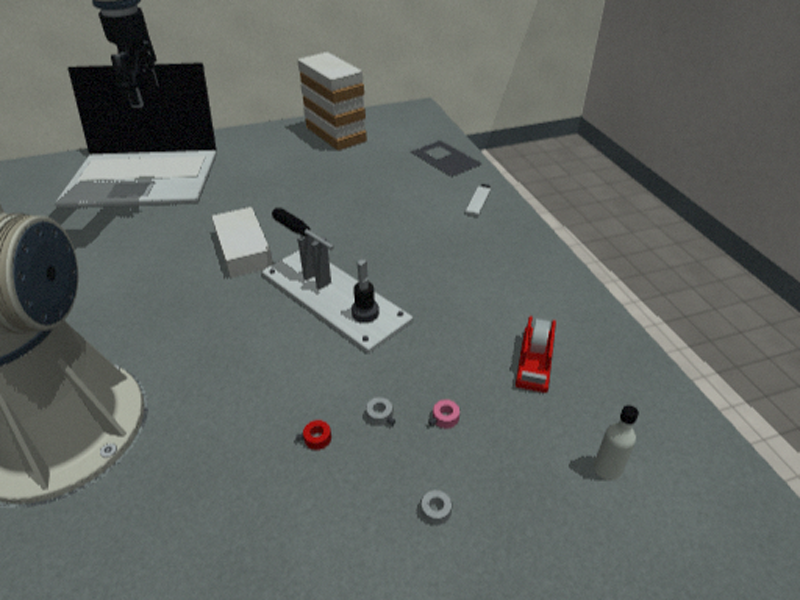

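The top view shows the stand with its shaft at (370,330) and the driver to the lower left. The collar with its dark screw is at (478,351), screw at (489,346). The plain spacer is at (565,338). The side view agrees.

```bash
python3 - <<'E'
from h import *
im,m=load('top0.png'); hsv=cv2.cvtColor(im,cv2.COLOR_BGR2HSV); g=im.max(2)
s=0.64
print(g[225,308],g[150:300:20,330], g[210:240,306])
# plate
mask=((g>135)&(hsv[...,1]<40)).astype(np.uint8)
n,l,st,c=cv2.connectedComponentsWithStats(mask)
for i in range(1,n):
    if st[i,4]>20: print(i,st[i],c[i])
def comp(x,y):
    d=[(np.hypot(c[i][0]-x,c[i][1]-y)-0*st[i,4]) if st[i,4]>20 else 1e9 for i in range(n)]
    return int(np.argmin(d[1:]))+1
i=comp(212,226); cn=max(cv2.findContours((l==i).astype(np.uint8),0,2)[0],key=cv2.contourArea)
hull=cv2.convexHull(cn)[:,0]
P=np.array([onz(m,u,v,14)[:2] for u,v in hull],np.float32)
r=cv2.minAreaRect(P); print('plate',r,cv2.boxPoints(r))
for (x,y) in [(306,225),(362,216)]:
    mk=((g>105)&(hsv[...,1]<40)).astype(np.uint8); sub=np.zeros_like(mk); sub[y-12:y+13,x-12:x+13]=mk[y-12:y+13,x-12:x+13]
    cn=max(cv2.findContours(sub,0,2)[0],key=cv2.contourArea); (cx,cy),rr=cv2.minEnclosingCircle(cn); M=cv2.moments(cv2.convexHull(cn)); cc=(M['m10']/M['m00'],M['m01']/M['m00'])
    print('ring',cx,cy,rr,cc,onz(m,*cc,20),'rad mm',rr*1090/363)
cr=lambda a,x,y,w:cv2.resize(a[y-w:y+w,x-w:x+w],(390,390),interpolation=cv2.INTER_CUBIC)
si,ms=load('side0.png')
cv2.imwrite('pics/c0.png',np.hstack([cr(im,306,225,18),cr(si,242,262,20)]))
E
```

```text
86 [100 100  99  98 101 100  97  99] [ 98  97  97  98  99  94  96 105 127 140 137 113  76  63  70  79  91 114
 134 136 119  90  83  94  97  99  97 100  99  99]
1 [    0    10   512    69 28880] [267.13649584  48.49397507]
4 [136  96  28  25 265] [149.57358491 107.95471698]
5 [ 464  125   48   99 3466] [492.75908829 169.5372187 ]
6 [291 127   6   7  29] [293.51724138 129.89655172]
7 [ 162  189  102   75 2259] [218.4687915  222.32138114]
10 [301 219  10  11  37] [305.40540541 223.89189189]
13 [169 239  18  12  56] [177.875 245.25 ]
14 [ 111  257   57   34 1637] [138.67012828 273.72449603]
15 [   0  281   68   64 2872] [ 29.35271588 312.04735376]
16 [ 221  343   85   41 1123] [263.39715049 360.90917186]
17 [  0 356  18  28 333] [  6.66066066 368.28828829]
plate ((457.60089111328125, 150.73287963867188), (106.81163787841797, 296.3328857421875), 27.410682678222656) [[341.9803   257.67844 ]
 [478.40167   -5.385044]
 [573.2215    43.787323]
 [436.8001   306.8508  ]]
ring 306.0 223.5 6.946321964263916 (305.7371273712737, 223.9918699186992) [ 459.62242624 -131.79018274   20.        ] rad mm 20.85810176597154
ring 362.31817626953125 215.10606384277344 6.9495110511779785 (362.16157760814247, 215.36132315521627) [ 484.88651074 -303.95594848   20.        ] rad mm 20.867677812077126
```

View pics/c0.png

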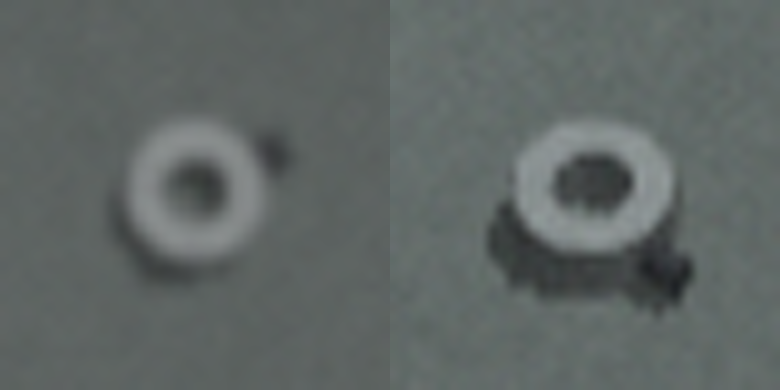

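Call:
step_arm([
  [[-37.3, -33, 0], 0, 1],
  [[-37.3, -33, 0], 0, 1],
  [[-37.3, -33, 0], 0, 1],
  [[-37.3, -33, 0], 0, 1],
  [[-37.3, -33, 0], 0, 1],
  [[-37.3, -33, 0], 0, 1],
  [[-37.3, -33, 0], 0, 1],
  [[-37.3, -33, 0], 0, 1],
  [[-37.3, -33, 0], 0, 1],
  [[-37.3, -33, 0], 0, 1],
  [[-37.3, -33, 0], 0, 1],
  [[-37.3, -33, 0], 0, 1],
  [[0, 0, 20], 0, 1],
  [[0, 0, 20], 0, 1],
  [[0, 0, 0], 0, 1],
  [[0, 0, 0], 0, 1],
])

```text
clock: 2.15
eef_pos: [506.0, 57.7, 362.7]
tcp_rot: [-3.141, 0.002, 2.819]
contact_force: [-0.3, -0.3, 0.3]
opening: 1.001
```

```bash
python3 - <<'E'
from h import *
s=sense();print(s['clock'],s['eef_pos'],s['tcp_rot'],s['qpos'],s['contact_force'])
im,m=snap('wrist','w1.png')
print(proj(m,[496.7,75.3,130]))
cv2.imwrite('pics/w1b.png',cv2.resize(im,(800,600),interpolation=cv2.INTER_CUBIC))
E
```

```text
2.15 [505.97598607  57.71969141 362.67656831] [-3.14068305e+00  1.56848340e-03  2.81920541e+00] [ 1.11132932e-01  2.21343148e-01  1.92016247e+00 -1.76504691e-03
  9.99046447e-01 -1.13632113e+00] [-0.34480157 -0.28177289  0.30167012]
[275.08902558 186.92993832]
```

View pics/w1b.png

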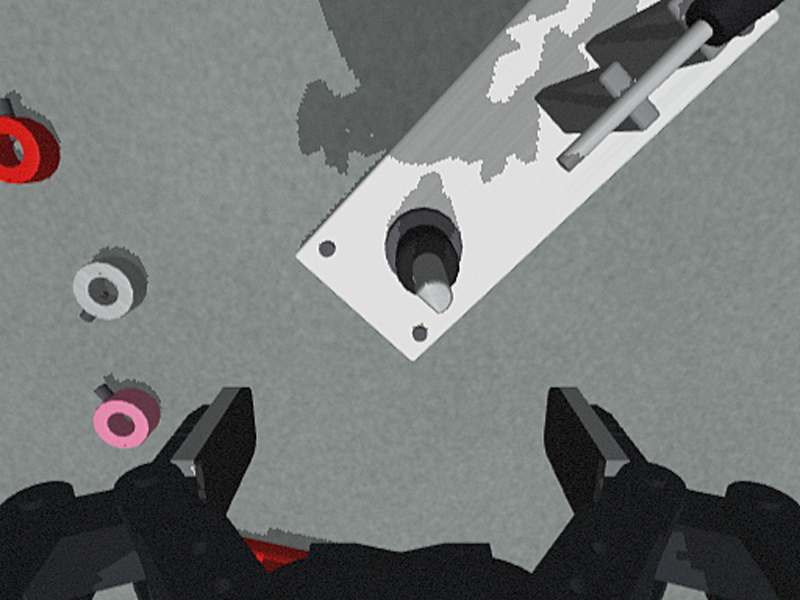

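The wrist view shows the shaft top near (438,297) and the driver tip at (568,160), both in the 800-px picture. I'll zoom in on the shaft's end to find the flat.

```bash
python3 - <<'E'
from h import *
im,m=load('w1.png')
x0,y0,w=256,158,48
c=cv2.resize(im[y0:y0+w,x0:x0+w],(576,576),interpolation=cv2.INTER_NEAREST)
for k in range(0,48,8):
    cv2.putText(c,str(x0+k),(k*12,10),0,.35,(0,255,255),1);cv2.putText(c,str(y0+k),(0,k*12+10),0,.35,(0,255,255),1)
cv2.imwrite('pics/c1.png',c)
for uv,z in [((438/1.5625,297/1.5625),130),((568/1.5625,160/1.5625),120)]: print(onz(m,*uv,z))
E
```

```text
[499.85912993  77.91573409 130.        ]
[463.99760509 145.10207274 120.        ]
```

View pics/c1.png

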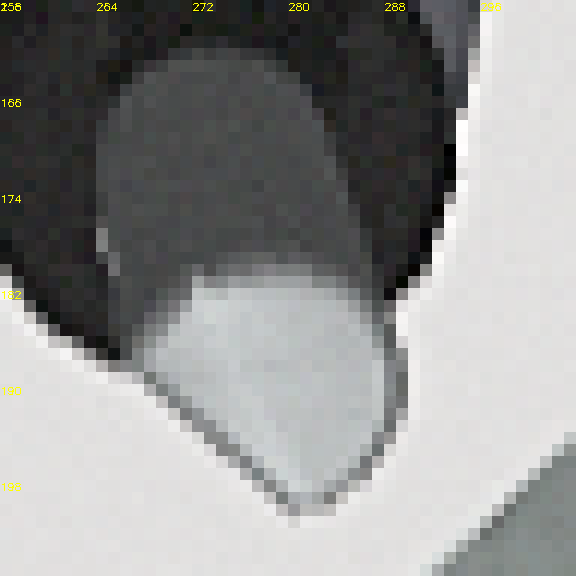

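```bash
python3 - <<'E'
from h import *
from scipy.optimize import least_squares as ls
im,m=load('w1.png')
W=lambda pts,z:np.array([onz(m,u,v,z)[:2] for u,v in pts])
arc=W([(289,184.5),(289.8,189),(289.3,192),(288,195),(286,197.5),(283.5,199.8)],128.5)
f=ls(lambda p:np.hypot(arc[:,0]-p[0],arc[:,1]-p[1])-8,[499,78]).x
fl=W([(268,188.7),(272.5,193.2),(277,197.3),(280,200.2)],128.5)
d=fl[-1]-fl[0];print('len',np.hypot(*d)); n=np.array([-d[1],d[0]])/np.hypot(*d)
if n@(fl.mean(0)-f)<0:n=-n
print('centre',f,'flat angle',np.degrees(np.arctan2(n[1],n[0])),'dist',n@(fl.mean(0)-f))
# driver angle from centre to tip and blade
tip=onz(m,568/1.5625,160/1.5625,120)[:2]; e=tip-f;print('to tip',np.hypot(*e),np.degrees(np.arctan2(e[1],e[0])))
t=onz(m,413.5/1.5625,358/1.5625,14)[:2];l=onz(m,298/1.5625,258/1.5625,14)[:2]; print('corners',t,l,np.hypot(*(t-l)))
v=t-l
print('plate end dir',np.degrees(np.arctan2(v[1],v[0])), 'centre from end', (t+l)/2)
r=onz(m,540/1.5625,246/1.5625,14)[:2];print(np.degrees(np.arctan2(*(r-t)[::-1])))
for u,v2 in [(104,291)]:
  print('collar',onz(m,u/1.5625,v2/1.5625,20), 'screw', onz(m,87/1.5625,317/1.5625,10))
E
```

```text
len 11.451925758711653
centre [499.46187861  76.35532705] flat angle -63.24956801372046 dist 4.136775330131526
to tip 77.35521792077373 117.28777894299795
corners [574.4140071   46.08050137] [483.38612414  -3.12374738] 103.47527999633706
plate end dir 28.393013429411592 centre from end [528.90006562  21.478377  ]
115.75289292732488
collar [ 462.88787217 -129.2977165    20.        ] screw [ 476.64068862 -156.11009372   10.        ]
```

The top outline gives the shaft axis at about (499,76). The flat faces −63°, nearly opposite the driver at 117.3°, so it needs a half turn. The flat-to-axis distance measures 4.1 mm against 4.5, and the tip distance 77 against 75, so both are plausible.

Call:
step_arm([
  [[0, 0, 0], 0.18, 0.5],
  [[0, 0, 0], 0.18, 0.5],
  [[0, 0, 0], 0.18, 0.5],
  [[0, 0, 0], 0.18, 0.5],
  [[0, 0, 0], 0.18, 0.5],
  [[0, 0, 0], 0.18, 0.5],
  [[0, 0, 0], 0.18, 0.5],
  [[0, 0, 0], 0.18, 0.5],
  [[0, 0, 0], 0.18, 0.5],
  [[0, 0, 0], 0.18, 0.5],
  [[0, 0, 0], 0.18, 0.5],
  [[0, 0, 0], 0.18, 0.5],
  [[0, 0, 0], 0.1, 0.5],
  [[0, 0, 0], 0, 0.5],
  [[0, 0, 0], 0, 0.5],
])

```text
clock: 4.08
eef_pos: [507.5, 62.7, 375.9]
tcp_rot: [3.133, -0.018, 0.496]
contact_force: [-1.1, 0.0, -0.0]
opening: 0.504
```

```bash
cat >> h.py <<'E'
def togo(x,y,yaw):
    s=sense();p=s['eef_pos'];w=s['tcp_rot'][2];d=np.array([x,y])-p[:2];c,n=np.cos(w),np.sin(w)
    print('t',round(s['clock'],2),'pos',p.round(2),'rpy',s['tcp_rot'].round(4),'F',s['contact_force'].round(1),'T',s['wrist_torque'].round(2),'op',round(s['opening'],3),'j6',s['qpos'][5].round(3))
    print('dx,dy',(d@[c,n]).round(2),(d@[n,-c]).round(2),'turn',((w-yaw+np.pi)%(2*np.pi)-np.pi).round(4))
E
python3 - <<'E'
from h import *
togo(498.4,77.8,.468)
im,m=snap('wrist','w2.png');p=proj(m,[499.4,76.3,130]);print(p)
x0,y0=int(p[0])-28,int(p[1])-28
c=cv2.resize(im[y0:y0+56,x0:x0+56],(560,560),interpolation=cv2.INTER_NEAREST)
for k in range(0,56,8):
    cv2.putText(c,str(x0+k),(k*10,10),0,.35,(0,255,255),1);cv2.putText(c,str(y0+k),(0,k*10+10),0,.35,(0,255,255),1)
cv2.imwrite('pics/c2.png',c)
E
```

```text
t 4.08 pos [507.53  62.66 375.93] rpy [ 3.1333 -0.018   0.4956] F [-1.1  0.  -0. ] T [-0.01  0.03 -0.01] op 0.504 j6 1.196
dx,dy -0.84 -17.66 turn 0.0276
[230.69593934 211.30339789]
```

View pics/c2.png

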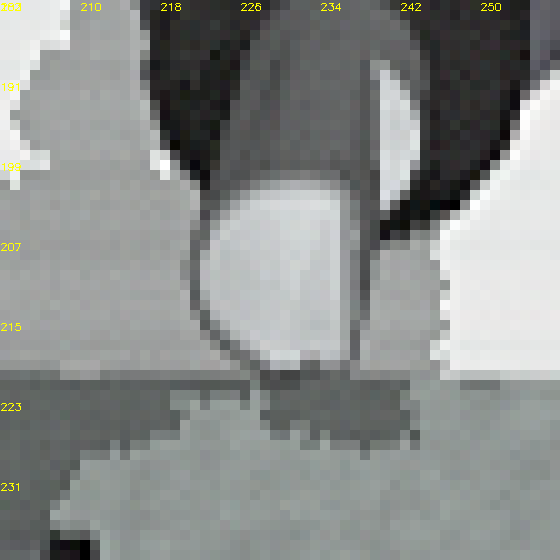

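```bash
python3 - <<'E'
from h import *
from scipy.optimize import least_squares as ls
im,m=load('w2.png')
W=lambda pts,z:np.array([onz(m,u,v,z)[:2] for u,v in pts])
# crop px -> image: c/10+x0 (x0=202,y0=183)
arc=W([(202+19.3-.5,183+25),(202+19.3-.5,183+30),(202+20.6-.5,183+33),(202+22.5-.5,183+35.3),(202+24.5-.5,183+36.5)],128.5)
f=ls(lambda p:np.hypot(arc[:,0]-p[0],arc[:,1]-p[1])-8,[499,78]).x
fl=W([(202+36.9,183+24),(202+35.8,183+35)],128.5)
d=fl[-1]-fl[0]; n=np.array([-d[1],d[0]])/np.hypot(*d)
if n@(fl.mean(0)-f)<0:n=-n
print('centre',f,'flat angle',np.degrees(np.arctan2(n[1],n[0])),'dist',n@(fl.mean(0)-f))
E
```

```text
centre [499.53867651  75.76512016] flat angle -67.85940564714927 dist 4.968959885808583
```

```bash
cat >> h.py <<'E'
from scipy.spatial.transform import Rotation as Ro
def gp(x,y,z,yaw):
    s=sense();p=s['eef_pos'];w=s['tcp_rot'];R=Ro.from_euler('xyz',w).as_matrix();g=p+155*R[:,2]
    print('t',round(s['clock'],2),'grasp',g.round(2),'tilt deg',np.degrees(np.arccos(-R[2,2])).round(2),'zt',R[:,2].round(4),'yaw',w[2].round(4),'F',s['contact_force'].round(1),'T',s['wrist_torque'].round(2),'op',round(s['opening'],3),'j6',s['qpos'][5].round(3))
    print('shift',(R.T@(np.array([x,y,z])-g)).round(2),'turn',((w[2]-yaw+np.pi)%(2*np.pi)-np.pi).round(4))
E
python3 -c "
from h import *
gp(498.7,77.6,165,.45)"
```

```text
t 4.12 grasp [510.61  62.8  220.92] tilt deg 1.14 zt [ 0.0198  0.0012 -0.9998] yaw 0.4952 F [0.1 0.8 0. ] T [-0.06 -0.03  0.03] op 0.499 j6 1.197
shift [ -4.45 -19.15  55.7 ] turn 0.0452
```

Call:
step_arm([
  [[-1, -6, 14], 0.02, 0.5],
  [[-1, -6, 14], 0.02, 0.5],
  [[-1, -4, 14], 0, 0.5],
  [[-1, -2, 10], 0, 0.5],
  [[0, 0, 0], 0, 0.5],
  [[0, 0, 0], 0, 0.5],
])

```text
clock: 4.88
eef_pos: [495.4, 78.1, 318.8]
tcp_rot: [3.135, -0.016, 0.455]
contact_force: [0.0, 0.3, -0.2]
opening: 0.498
```

```bash
python3 -c "
from h import *
gp(498.7,77.6,121,.45)"
```

```text
t 4.88 grasp [498.04  78.23 163.82] tilt deg 0.99 zt [ 1.730e-02  9.000e-04 -9.999e-01] yaw 0.4551 F [ 0.   0.3 -0.2] T [ 0.03  0.03 -0.04] op 0.498 j6 1.271
shift [-0.36  0.56 42.83] turn 0.0051
```

Call:
step_arm([
  [[0, 0, 14], 0, 0.5],
  [[0, 0.3, 14], 0, 0.5],
  [[0, 0.2, 12], 0, 0.5],
  [[0, 0, 0], 0, 0.5],
  [[0, 0, 0], 0, 0.3],
  [[0, 0, 0], 0, 0.1],
  [[0, 0, 0], 0, 0],
  [[0, 0, 0], 0, 0],
  [[0, 0, 0], 0, 0],
  [[0, 0, 0], 0, 0],
], force=25)

```text
clock: 6.12
eef_pos: [496.7, 77.4, 276.4]
tcp_rot: [3.135, -0.017, 0.455]
contact_force: [-0.1, 0.9, -3.7]
opening: 0.14
```

```bash
python3 -c "
from h import *
gp(498.7,77.6,121,.45)"
```

```text
t 6.12 grasp [499.5   77.64 121.43] tilt deg 1.05 zt [ 0.0183  0.0012 -0.9998] yaw 0.4546 F [-0.1  0.9 -3.7] T [ 0.17 -0.03  0.08] op 0.14 j6 1.27
shift [-0.74 -0.32  0.42] turn 0.0046
```

The opening is 0.14, about 12 mm, which means the pads are on the flat. Next is a slow turn in chunks, watching for drift.

Call:
step_arm([
  [[-0.2, 0, 0], -0.1, 0],
  [[-0.2, 0, 0], -0.1, 0],
  [[-0.2, 0, 0], -0.1, 0],
  [[-0.2, 0, 0], -0.1, 0],
  [[0, 0, 0], 0, 0],
])

```text
clock: 6.75
eef_pos: [495.8, 77.5, 276.4]
tcp_rot: [3.13, -0.013, 0.865]
contact_force: [0.9, -0.5, -4.6]
opening: 0.14
```

```bash
cat >> h.py <<'E'
def spin(final,ax=(499.5,76.0)):
    w=sense()['tcp_rot'][2]; n=np.array([np.sin(w),-np.cos(w)])
    gp(*(np.array(ax)-1.75*n),121,final)
E
python3 -c "
from h import *
spin(3.618)"
```

```text
t 6.75 grasp [498.48  77.89 121.39] tilt deg 1.02 zt [ 0.0176  0.0027 -0.9998] yaw 0.8647 F [ 0.9 -0.5 -4.6] T [ 0.2  -0.03  0.03] op 0.14 j6 0.858
shift [-0.79  0.25  0.38] turn -2.7533
```

Call:
step_arm([
  [[-0.25, 0, 0], -0.12, 0],
  [[-0.25, 0, 0], -0.12, 0],
  [[-0.25, 0, 0], -0.12, 0],
  [[-0.25, 0, 0], -0.12, 0],
  [[-0.25, 0, 0], -0.12, 0],
  [[-0.25, 0, 0], -0.12, 0],
  [[-0.25, 0, 0], -0.12, 0],
  [[-0.25, 0, 0], -0.12, 0],
  [[0, 0, 0], 0, 0],
])

```text
clock: 7.88
eef_pos: [494.2, 76.2, 276.3]
tcp_rot: [3.127, -0.001, 1.829]
contact_force: [2.0, 1.3, -3.8]
opening: 0.138
```

```bash
python3 -c "
from h import *
spin(3.618)"
```

```text
t 7.88 grasp [496.34  76.81 121.35] tilt deg 0.82 zt [ 0.0136  0.0042 -0.9999] yaw 1.8287 F [ 2.   1.3 -3.8] T [0.19 0.17 0.03] op 0.138 j6 -0.111
shift [-1.59  1.09  0.37] turn -1.7893
```

Call:
step_arm([
  [[-0.25, 0.05, 0], -0.12, 0],
  [[-0.25, 0.05, 0], -0.12, 0],
  [[-0.25, 0.05, 0], -0.12, 0],
  [[-0.25, 0.05, 0], -0.12, 0],
  [[-0.25, 0.05, 0], -0.12, 0],
  [[-0.25, 0.05, 0], -0.12, 0],
  [[-0.25, 0.05, 0], -0.12, 0],
  [[-0.25, 0.05, 0], -0.12, 0],
  [[0, 0, 0], 0, 0],
])

```text
clock: 9.0
eef_pos: [494.5, 74.2, 276.4]
tcp_rot: [3.136, 0.008, 2.777]
contact_force: [0.8, 1.2, -3.5]
opening: 0.138
```

```bash
python3 -c "
from h import *
spin(3.618)"
```

```text
t 9.0 grasp [495.88  74.5  121.38] tilt deg 0.53 zt [ 0.009   0.0021 -1.    ] yaw 2.7766 F [ 0.8  1.2 -3.5] T [0.14 0.11 0.03] op 0.138 j6 -1.061
shift [-2.84  0.94  0.4 ] turn -0.8414
```

Call:
step_arm([
  [[-0.3, 0.05, 0], -0.12, 0],
  [[-0.3, 0.05, 0], -0.12, 0],
  [[-0.3, 0.05, 0], -0.12, 0],
  [[-0.3, 0.05, 0], -0.12, 0],
  [[-0.3, 0.05, 0], -0.12, 0],
  [[-0.3, 0.05, 0], -0.12, 0],
  [[-0.3, 0.05, 0], -0.12, 0],
  [[0, 0, 0], 0, 0],
  [[0, 0, 0], 0, 0],
])

```text
clock: 10.12
eef_pos: [496.1, 73.1, 276.4]
tcp_rot: [-3.137, 0.006, -2.691]
contact_force: [-1.2, -0.8, -3.2]
opening: 0.137
```

```bash
python3 -c "
from h import *
spin(3.618)"
```

```text
t 10.12 grasp [497.21  72.92 121.39] tilt deg 0.43 zt [ 0.0073 -0.0013 -1.    ] yaw -2.6913 F [-1.2 -0.8 -3.2] T [0.09 0.18 0.01] op 0.137 j6 -1.875
shift [-3.4   0.03  0.41] turn -0.0261
```

Call:
step_arm([
  [[0, 0, 0], -0.03, 0],
  [[0, 0, 0], 0, 0],
  [[0, 0, 0], 0, 0.3],
  [[0, 0, 0], 0, 0.5],
  [[0, 0, 0], 0, 0.5],
  [[0, 0, -15], 0, 0.5],
  [[0, 0, -30], 0, 0.5],
  [[0, 0, -30], 0, 0.5],
  [[0, 0, -20], 0, 0.5],
  [[0, 0, 0], 0, 0.5],
  [[0, 0, 0], 0, 0.5],
])

```text
clock: 11.5
eef_pos: [495.6, 73.5, 378.9]
tcp_rot: [-3.136, 0.01, -2.665]
contact_force: [-0.8, -0.0, -0.1]
opening: 0.502
```

```bash
python3 - <<'E'
from h import *
spin(3.618)
im,m=snap('wrist','w3.png');p=proj(m,[499,76,130]);print(p)
x0,y0=int(p[0])-28,int(p[1])-28
c=cv2.resize(im[y0:y0+56,x0:x0+56],(560,560),interpolation=cv2.INTER_NEAREST)
for k in range(0,56,8):
    cv2.putText(c,str(x0+k),(k*10,10),0,.35,(0,0,255),1);cv2.putText(c,str(y0+k),(0,k*10+10),0,.35,(0,0,255),1)
cv2.imwrite('pics/c3.png',np.hstack([c,cv2.resize(im,(240,560))]))
cv2.imwrite('pics/w3b.png',cv2.resize(im,(800,600),interpolation=cv2.INTER_CUBIC))
E
```

```text
t 11.5 grasp [497.42  73.38 223.89] tilt deg 0.68 zt [ 1.190e-02 -5.000e-04 -9.999e-01] yaw -2.665 F [-0.8 -0.  -0.1] T [ 0.05 -0.03  0.03] op 0.502 j6 -1.901
shift [ -1.98   0.23 102.91] turn 0.0002
[258.38734193 201.45125313]
```

View pics/w3b.png

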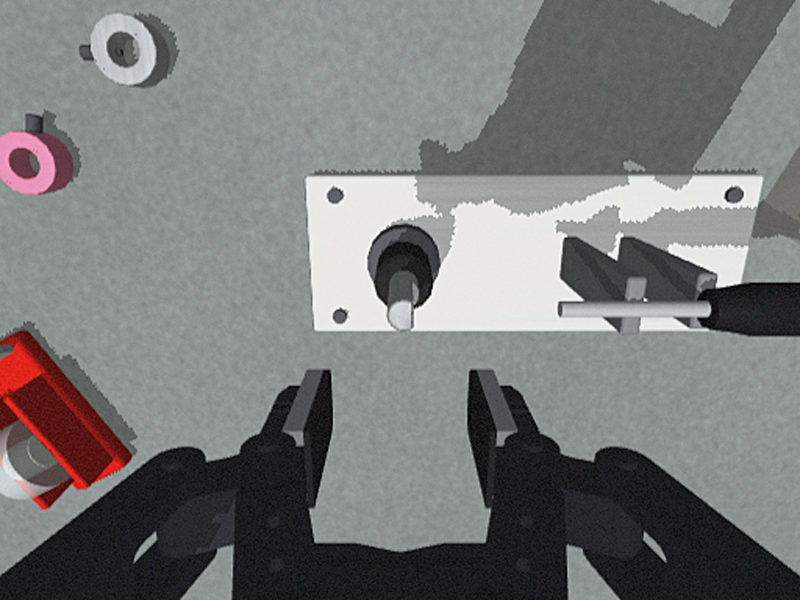

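The flat (bright right-hand edge at (412,315)) now faces the driver, whose blade runs level from (558,309) to (710,309). The collar is at (124,48), with its screw at (86,53).

```bash
python3 - <<'E'
from h import *
im,m=load('w3.png');k=800/512
A=lambda d:np.degrees(np.arctan2(d[1],d[0]))%360
W=lambda u,v,z:onz(m,u/k,v/k,z)[:2]
print('blade',A(W(706,309.5,120)-W(560,309.5,120)),'plate edge',A(W(745,330,14)-W(314,331,14)),A(W(760,177,14)-W(308,176,14)),np.hypot(*(W(760,177,14)-W(308,176,14))))
tip=W(558,309.5,120)
g=cv2.cvtColor(im,cv2.COLOR_BGR2GRAY)
x0,y0=246,184
print(g[196:214,244:270])
hsv=cv2.cvtColor(im,cv2.COLOR_BGR2HSV)
sub=np.zeros_like(g);a=(slice(2,62),slice(46,110));sub[a]=((g>135)&(hsv[...,1]<30))[a]*255
cn=max(cv2.findContours(sub,0,2)[0],key=cv2.contourArea)
ctr=np.array([onz(m,u,v,20)[:2] for u,v in cv2.convexHull(cn)[:,0]],np.float32)
print(cv2.fitEllipse(cn),cv2.minEnclosingCircle(ctr))
c=W(124,48,20);h=W(82,52.5,10);print('c',c,'head',h,np.hypot(*(h-c)),A(h-c),'tip',tip)
E
```

```text
blade 117.40587265831049 plate edge 117.5655579131268 117.18723057877722 292.1891392122787
[[234 239 252 225  68 100 159 200 220 214 211 214 213 211 209 206 204 213
  227 141  93  10  91  82 213 205]
 [233 233 243 247  76 128 190 221 214 215 213 211 212 210 211 208 206 213
  223 129 117 132 213 207 249 242]
 [233 235 240 220  93 155 211 216 214 212 213 210 212 207 208 204 214 210
  223 126 145 235 247 242 236 234]
 [234 232 240 213 111 177 209 208 210 212 212 208 210 207 208 207 209 207
  218 107 122 250 239 234 234 232]
 [233 236 242 198 122 189 201 206 206 208 209 213 208 208 205 206 205 207
  222  81 120 246 237 232 231 232]
 [233 236 244 164 127 203 205 206 203 206 210 212 209 208 207 207 204 202
  211  97 138 246 237 233 233 233]
 [232 235 243 163 124 205 204 203 207 203 204 199 205 207 205 207 207 199
  207 118 134 247 237 231 232 231]
 [232 234 240 216 113 192 204 199 204 211 208 206 204 204 205 207 202 196
  203 116 137 246 237 233 233 232]
 [233 233 238 249 121 171 201 204 203 208 214 205 209 200 202 204 199 196
  202 116 139 246 236 233 233 232]
 [233 234 234 244 146 135 19
[... 554 characters left out ...]
 159 141 189 191 188 182 179 170 156
  166 190 229 241 238 237 238 237]
 [216 220 217 215 221 218 217 217 224 193 141 158 133 124 119 123 138 125
  159 226 222 214 216 219 219 220]
 [144 142 141 144 141 142 139 144 148 146 152 156 129 130 134 134 154 158
  149 146 144 142 143 144 149 146]
 [143 141 138 141 140 142 143 139 145 145 149 149 144 143 148 147 145 152
  144 140 140 141 140 145 142 140]]
((49.47901916503906, 29.470556259155273), (67.15631103515625, 124.43975067138672), 94.94743347167969) ((463.9727783203125, -131.74864196777344), 41.706947326660156)
c [ 461.56069597 -129.92275067] head [ 476.77507002 -157.28614619] 31.308666411982124 299.0745810098616 tip [465.8220207  142.07636492]
```

```bash
python3 - <<'E'
from h import *
im,m=load('w3.png')
print('axis',onz(m,258.6,201.5,128.5))
gp(461.6,-129.9,200,-1.063)
E
```

```text
axis [499.44667477  76.40959237 128.5       ]
t 11.55 grasp [497.48  73.37 223.8 ] tilt deg 0.68 zt [ 1.180e-02 -5.000e-04 -9.999e-01] yaw -2.665 F [ 0.6  0.4 -0.4] T [-0.01 -0.03  0.03] op 0.498 j6 -1.901
shift [ 125.38 -164.02   23.48] turn -1.602
```

Call:
step_arm([
  [[0, 0, 0], 0.13, 0.8],
  [[0, 0, 0], 0.13, 0.8],
  [[0, 0, 0], 0.13, 0.8],
  [[0, 0, 0], 0.13, 0.8],
  [[0, 0, 0], 0.13, 0.8],
  [[0, 0, 0], 0.13, 0.8],
  [[0, 0, 0], 0.13, 0.8],
  [[0, 0, 0], 0.13, 0.8],
  [[0, 0, 0], 0.13, 0.8],
  [[0, 0, 0], 0.13, 0.8],
  [[0, 0, 0], 0.13, 0.8],
  [[0, 0, 0], 0.13, 0.8],
  [[0, 0, 0], 0.13, 0.8],
  [[0, 0, 0], 0.13, 0.8],
  [[0, 0, 0], 0.13, 0.8],
  [[0, 0, 0], 0.13, 0.8],
  [[0, 0, 0], 0.13, 0.8],
  [[0, 0, 0], 0.13, 0.8],
])

```text
clock: 13.8
eef_pos: [490.4, 72.7, 359.5]
tcp_rot: [-3.123, 0.013, 1.2]
contact_force: [0.6, -0.6, 0.3]
opening: 0.802
```

```bash
python3 - <<'E'
from h import *
gp(461.6,-129.9,200,-1.063)
E
```

```text
t 13.8 grasp [486.97  71.83 204.55] tilt deg 1.31 zt [-0.0222 -0.0054 -0.9997] yaw 1.2004 F [ 0.6 -0.6  0.3] T [-0.06  0.03 -0.02] op 0.802 j6 0.517
shift [-197.16   49.51    6.21] turn 2.2634
```

Call:
step_arm([
  [[-30, 8, -2], 0, 0.8],
  [[-30, 8, 0], 0, 0.8],
  [[-30, 8, 0], 0, 0.8],
  [[-30, 8, 0], 0, 0.8],
  [[-30, 8, 0], 0, 0.8],
  [[-20, 4, 0], 0, 0.8],
  [[-6, 0, 0], 0, 0.8],
  [[0, 0, 0], 0, 0.8],
  [[0, 0, 0], 0, 0.8],
])

```text
clock: 14.92
eef_pos: [464.9, -111.2, 355.4]
tcp_rot: [-3.11, 0.016, 1.199]
contact_force: [0.6, -0.9, 0.7]
opening: 0.796
```

```bash
python3 - <<'E'
from h import *
gp(461.6,-129.9,200,-1.063)
E
```

```text
t 14.93 grasp [ 459.42 -111.73  200.52] tilt deg 2.04 zt [-0.0355 -0.0033 -0.9994] yaw 1.1994 F [ 0.6 -0.9  0.7] T [ 0.04 -0.01  0.04] op 0.796 j6 0.145
shift [-16.13   8.64   0.5 ] turn 2.2624
```

Call:
step_arm([
  [[0, 0, 0], 0.08, 0.8],
  [[0, 0, 0], 0.08, 0.8],
  [[0, 0, 0], 0.08, 0.8],
  [[0, 0, 0], 0.08, 0.8],
  [[0, 0, 0], 0.08, 0.8],
  [[0, 0, 0], 0.08, 0.8],
  [[0, 0, 0], 0.08, 0.8],
  [[0, 0, 0], 0.08, 0.8],
])

```text
clock: 15.92
eef_pos: [466.1, -104.8, 355.0]
tcp_rot: [-3.125, 0.032, 0.547]
contact_force: [-0.8, -0.2, -0.5]
opening: 0.799
```

```bash
python3 - <<'E'
from h import *
gp(461.6,-129.9,200,-1.063)
E
```

```text
t 15.93 grasp [ 460.56 -105.19  200.11] tilt deg 2.05 zt [-0.0357 -0.0022 -0.9994] yaw 0.5469 F [-0.8 -0.2 -0.5] T [0.01 0.03 0.02] op 0.799 j6 0.81
shift [-11.95  21.65   0.13] turn 1.6099
```

Call:
step_arm([
  [[0, 0, 25], 0, 0.8],
  [[0, 0, 25], 0, 0.8],
  [[0, 0, 0], 0.13, 0.8],
  [[0, 0, 0], 0.13, 0.8],
  [[0, 0, 0], 0.13, 0.8],
  [[0, 0, 0], 0.13, 0.8],
  [[0, 0, 0], 0.13, 0.8],
  [[0, 0, 0], 0.13, 0.8],
  [[0, 0, 0], 0.13, 0.8],
  [[0, 0, 0], 0.13, 0.8],
  [[0, 0, 0], 0.13, 0.8],
  [[0, 0, 0], 0.13, 0.8],
  [[0, 0, 0], 0.13, 0.8],
  [[0, 0, 0], 0.1, 0.8],
])

```text
clock: 17.68
eef_pos: [466.8, -93.7, 303.3]
tcp_rot: [3.112, 0.017, -1.021]
contact_force: [-0.2, -0.9, 0.5]
opening: 0.798
```

```bash
python3 - <<'E'
from h import *
gp(461.6,-129.9,110,-1.063)
E
```

```text
t 17.68 grasp [461.51 -93.8  148.36] tilt deg 1.97 zt [-3.440e-02 -9.000e-04 -9.994e-01] yaw -1.0208 F [-0.2 -0.9  0.5] T [-0.01 -0.02 -0.01] op 0.798 j6 2.399
shift [31.48 17.65 38.37] turn 0.0422
```

Call:
step_arm([
  [[8, 4, 0], 0.01, 0.8],
  [[8, 4, 0], 0.01, 0.8],
  [[8, 4, 0], 0.01, 0.8],
  [[7, 4, 0], 0.01, 0.8],
  [[0, 0, 0], 0, 0.8],
])

```text
clock: 18.3
eef_pos: [469.5, -130.2, 303.3]
tcp_rot: [3.111, 0.016, -1.057]
contact_force: [-0.0, -0.7, -0.3]
opening: 0.802
```

```bash
python3 - <<'E'
from h import *
gp(461.6,-129.9,110,-1.063)
E
```

```text
t 18.3 grasp [ 464.26 -130.34  148.35] tilt deg 1.95 zt [-0.034  -0.0011 -0.9994] yaw -1.0571 F [-0.  -0.7 -0.3] T [-0.03  0.02 -0.02] op 0.802 j6 2.366
shift [-1.08  0.95 38.42] turn 0.0059
```

Call:
step_arm([
  [[0, 0, -60], 0, 0.8],
  [[0, 0, -60], 0, 0.8],
  [[0, 0, 0], 0, 0.8],
])

```text
clock: 18.68
eef_pos: [473.5, -130.4, 425.8]
tcp_rot: [3.11, 0.018, -1.057]
contact_force: [0.2, 0.1, -1.3]
opening: 0.8
```

```bash
python3 - <<'E'
from h import *
gp(461.6,-129.9,110,-1.063)
E
```

```text
t 18.68 grasp [ 467.88 -130.36  270.89] tilt deg 2.09 zt [-0.0365  0.     -0.9993] yaw -1.0575 F [ 0.2  0.1 -1.3] T [-0.01 -0.01  0.02] op 0.8 j6 2.364
shift [-5.9000e-01  1.2000e-01  1.6101e+02] turn 0.0055
```

Call:
step_arm([
  [[0, 0, 60], 0, 0.8],
  [[0, 0, 60], 0, 0.8],
  [[0, 0, 0], 0, 0.8],
])

```text
clock: 19.05
eef_pos: [469.0, -130.3, 303.9]
tcp_rot: [3.112, 0.016, -1.057]
contact_force: [-0.5, -0.3, 1.0]
opening: 0.799
```

```bash
python3 - <<'E'
from h import *
gp(461.6,-129.9,110,-1.063)
E
```

```text
t 19.05 grasp [ 463.79 -130.34  149.03] tilt deg 1.93 zt [-3.370e-02 -5.000e-04 -9.994e-01] yaw -1.0571 F [-0.5 -0.3  1. ] T [ 0.03  0.02 -0.03] op 0.799 j6 2.365
shift [-0.83  0.54 39.09] turn 0.0059
```

Call:
step_arm([
  [[0, 0, 0], -0.18, 0.8],
  [[0, 0, 0], -0.18, 0.8],
  [[0, 0, 0], -0.18, 0.8],
  [[0, 0, 0], -0.18, 0.8],
  [[0, 0, 0], -0.18, 0.8],
  [[0, 0, 0], -0.18, 0.8],
  [[0, 0, 0], 0, 0.8],
])

```text
clock: 19.92
eef_pos: [472.8, -131.1, 316.3]
tcp_rot: [3.141, 0.026, 0.056]
contact_force: [-0.5, 0.3, 0.4]
opening: 0.799
```

```bash
python3 - <<'E'
from h import *
gp(461.6,-129.9,110,-1.063)
E
```

```text
t 19.93 grasp [ 468.8  -131.44  161.35] tilt deg 1.48 zt [-0.0257 -0.0024 -0.9997] yaw 0.0565 F [-0.5  0.3  0.4] T [-0.02 -0.03 -0.02] op 0.799 j6 1.251
shift [-5.77 -1.99 51.52] turn 1.1195
```

Call:
step_arm([
  [[0, 0, 0], 0.18, 0.8],
  [[0, 0, 0], 0.18, 0.8],
  [[0, 0, 0], 0.18, 0.8],
  [[0, 0, 0], 0.18, 0.8],
  [[0, 0, 0], 0.18, 0.8],
  [[0, 0, 0], 0.18, 0.8],
  [[0, 0, 0], 0, 0.8],
])

```text
clock: 20.8
eef_pos: [475.0, -131.6, 324.8]
tcp_rot: [3.123, 0.005, -1.075]
contact_force: [0.3, 0.4, -0.3]
opening: 0.8
```

```bash
python3 - <<'E'
from h import *
gp(461.6,-129.9,110,-1.063)
E
```

```text
t 20.8 grasp [ 472.15 -132.21  169.85] tilt deg 1.09 zt [-0.0186 -0.0041 -0.9998] yaw -1.0749 F [ 0.3  0.4 -0.3] T [ 0.01 -0.05 -0.01] op 0.8 j6 2.382
shift [-6.74  7.08 60.03] turn -0.0119
```

Call:
step_arm([
  [[0, 0, 20], 0, 0.8],
  [[0, 0, 0], -0.18, 0.8],
  [[0, 0, 0], -0.18, 0.8],
  [[0, 0, 0], -0.18, 0.8],
  [[0, 0, 0], -0.18, 0.8],
  [[0, 0, 0], -0.18, 0.8],
  [[0, 0, 0], -0.18, 0.8],
  [[0, 0, 0], 0.18, 0.8],
  [[0, 0, 0], 0.18, 0.8],
  [[0, 0, 0], 0.18, 0.8],
  [[0, 0, 0], 0.18, 0.8],
  [[0, 0, 0], 0.18, 0.8],
  [[0, 0, 0], 0.18, 0.8],
  [[0, 0, 0], 0, 0.8],
])

```text
clock: 22.55
eef_pos: [477.4, -132.2, 313.3]
tcp_rot: [3.129, 0.001, -1.04]
contact_force: [0.1, 0.3, 0.1]
opening: 0.798
```

```bash
python3 - <<'E'
from h import *
gp(461.6,-129.9,110,-1.063)
E
```

```text
t 22.55 grasp [ 475.62 -133.16  158.31] tilt deg 0.74 zt [-0.0114 -0.0059 -0.9999] yaw -1.0401 F [0.1 0.3 0.1] T [-0.01 -0.05  0.01] op 0.798 j6 2.348
shift [-9.88  9.82 48.44] turn 0.0229
```

Call:
step_arm([
  [[-3, 3, 10], 0.01, 0.8],
  [[-3, 3, 10], 0.01, 0.8],
  [[-3, 3, 10], 0, 0.8],
  [[-1, 1, 8], 0, 0.8],
  [[0, 0, 0], 0, 0.8],
  [[0, 0, 0], 0, 0.8],
])

```text
clock: 23.3
eef_pos: [461.8, -128.4, 272.4]
tcp_rot: [3.128, 0.002, -1.051]
contact_force: [-0.2, 0.1, -0.3]
opening: 0.802
```

```bash
python3 - <<'E'
from h import *
gp(462.2,-129.6,16,-1.063)
im,m=snap('wrist','w4.png')
cv2.imwrite('pics/w4b.png',cv2.resize(im,(800,600),interpolation=cv2.INTER_CUBIC)); print(proj(m,[462.2,-129.6,20])*1.5625)
E
```

```text
t 23.3 grasp [ 459.8  -129.3   117.39] tilt deg 0.81 zt [-0.0129 -0.0055 -0.9999] yaw -1.0507 F [-0.2  0.1 -0.3] T [ 0.05 -0.02 -0.02] op 0.802 j6 2.359
shift [  1.62  -3.35 101.35] turn 0.0123
[395.49987718 308.49722183]
```

View pics/w4b.png

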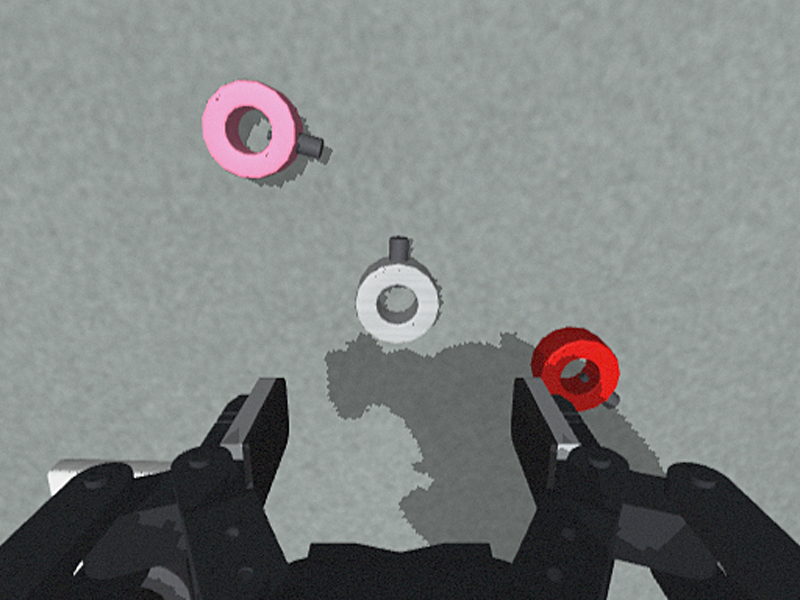

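The collar is centred at (398,302) with its screw pointing up to (400,238), so the jaws are aligned. The red and pink decoys stand off to the sides.

```bash
python3 - <<'E'
from h import *
im,m=load('w4.png');k=1.5625
W=lambda u,v,z:onz(m,u/k,v/k,z)
c=W(398,302,20)
h=W(400,239,12);r=W(576,365,20);
w=-1.0507;X=np.array([np.cos(w),np.sin(w),0]);Y=np.array([np.sin(w),-np.cos(w),0])
print('c',c,'screw ang',np.arctan2(*(h-c)[:2][::-1]),np.hypot(*(h-c)[:2]))
print('red rel tool',(r-c)@X,(r-c)@Y)
g=cv2.cvtColor(im,cv2.COLOR_BGR2GRAY);sub=np.zeros_like(g);a=(slice(160,225),slice(222,288));sub[a]=(g[a]>165)*255
cn=max(cv2.findContours(sub,0,2)[0],key=cv2.contourArea);e=cv2.fitEllipse(cv2.convexHull(cn));print(e,onz(m,*e[0],20))
gp(*onz(m,*e[0],20)[:2],14,w)
E
```

```text
c [ 462.76568378 -132.93830475   20.        ] screw ang -1.0878191077640187 28.048992891892627
red rel tool -32.58243122003088 86.43647451755929
((253.56275939941406, 194.28176879882812), (50.68506622314453, 52.772491455078125), 78.60281372070312) [ 463.11713159 -131.8604521    20.        ]
t 23.35 grasp [ 459.8  -129.3   117.45] tilt deg 0.8 zt [-0.0129 -0.0055 -0.9999] yaw -1.0508 F [ 0.2  0.1 -0.3] T [ 0.02  0.03 -0.  ] op 0.8 j6 2.359
shift [  4.04  -3.05 103.41] turn -0.0001
```

Call:
step_arm([
  [[1.2, -1, 22], 0.014, 0.8],
  [[1.2, -1, 22], 0.013, 0.8],
  [[1.2, -1, 22], 0, 0.8],
  [[0, 0, 16], 0, 0.8],
  [[0, 0, 0], 0, 0.8],
])

```text
clock: 23.98
eef_pos: [467.4, -131.2, 190.1]
tcp_rot: [3.132, -0.003, -1.078]
contact_force: [-0.1, 0.4, 0.0]
opening: 0.801
```

```bash
python3 - <<'E'
from h import *
gp(462.9,-131.9,19,-1.077)
E
```

```text
t 23.98 grasp [ 466.24 -132.31   35.13] tilt deg 0.59 zt [-0.0075 -0.007  -0.9999] yaw -1.0781 F [-0.1  0.4  0. ] T [-0.04  0.05  0.05] op 0.801 j6 2.388
shift [-1.98  2.59 16.15] turn -0.0011
```

Call:
step_arm([
  [[-1, 1.3, 8], 0, 0.8],
  [[-1, 1.3, 8], 0, 0.8],
  [[0, 0, 0], 0, 0.8],
  [[0, 0, 0], 0, 0.8],
])

```text
clock: 24.48
eef_pos: [464.5, -131.0, 174.6]
tcp_rot: [3.133, -0.004, -1.078]
contact_force: [-0.7, -0.4, 0.6]
opening: 0.802
```

```bash
python3 - <<'E'
from h import *
gp(462.9,-131.9,19,-1.077)
E
```

```text
t 24.48 grasp [ 463.7  -132.15   19.61] tilt deg 0.53 zt [-0.0051 -0.0077 -1.    ] yaw -1.0781 F [-0.7 -0.4  0.6] T [-0.02  0.02 -0.01] op 0.802 j6 2.388
shift [-0.6   0.59  0.61] turn -0.0011
```

Close gently, then check the grip.

Call:
step_arm([
  [[-0.5, 0.5, 0], 0, 0.6],
  [[0, 0, 0], 0, 0.5],
  [[0, 0, 0], 0, 0.4],
  [[0, 0, 0], 0, 0.3],
  [[0, 0, 0], 0, 0.3],
  [[0, 0, 0], 0, 0.3],
], force=30)

```text
clock: 25.22
eef_pos: [463.9, -130.8, 175.4]
tcp_rot: [3.134, -0.005, -1.078]
contact_force: [-0.9, -0.4, 0.3]
opening: 0.457
```

```bash
python3 - <<'E'
from h import *
gp(462.9,-131.9,19,-1.077)
E
```

```text
t 25.23 grasp [ 463.2  -131.99   20.36] tilt deg 0.52 zt [-0.0044 -0.008  -1.    ] yaw -1.078 F [-0.9 -0.4  0.3] T [-0.01  0.07 -0.01] op 0.457 j6 2.388
shift [-0.22  0.21  1.36] turn -0.001
```

Call:
step_arm([
  [[0, 0, 0], 0, 0.3],
  [[0, 0, -10], 0, 0.3],
  [[0, 0, -25], 0, 0.3],
  [[0, 0, -30], 0, 0.3],
  [[0, 0, -30], 0, 0.3],
  [[0, 0, -30], 0, 0.3],
  [[0, 0, -30], 0, 0.3],
  [[0, 0, -20], 0, 0.3],
  [[0, 0, 0], 0, 0.3],
  [[0, 0, 0], -0.08, 0.3],
  [[0, 0, 0], -0.08, 0.3],
  [[0, 0, 0], -0.08, 0.3],
  [[0, 0, 0], -0.08, 0.3],
  [[0, 0, 0], -0.08, 0.3],
], force=60)

```text
clock: 26.98
eef_pos: [461.7, -128.4, 354.9]
tcp_rot: [3.131, 0.003, -0.666]
contact_force: [0.5, -0.5, -0.2]
opening: 0.445
```

```bash
python3 - <<'E'
from h import *
gp(499.4,76.2,185,2.049)
E
```

```text
t 26.98 grasp [ 460.27 -129.42  199.88] tilt deg 0.63 zt [-0.009  -0.0064 -0.9999] yaw -0.6657 F [ 0.5 -0.5 -0.2] T [ 0.07  0.01 -0.06] op 0.445 j6 1.971
shift [ -96.17 -186.03   13.21] turn -2.7147
```

Call:
step_arm([
  [[0, 0, 8], -0.1, 0.3],
  [[0, 0, 0], -0.1, 0.3],
  [[0, 0, 0], -0.1, 0.3],
  [[0, 0, 0], -0.1, 0.3],
  [[0, 0, 0], -0.1, 0.3],
  [[0, 0, 0], -0.1, 0.3],
  [[0, 0, 0], -0.1, 0.3],
  [[0, 0, 0], -0.1, 0.3],
  [[0, 0, 0], -0.1, 0.3],
  [[0, 0, 0], -0.1, 0.3],
  [[0, 0, 0], -0.1, 0.3],
  [[0, 0, 0], -0.1, 0.3],
])

```text
clock: 28.48
eef_pos: [455.6, -126.8, 333.5]
tcp_rot: [-3.127, 0.024, 0.575]
contact_force: [0.1, 0.5, -1.0]
opening: 0.443
```

```bash
python3 - <<'E'
from h import *
gp(499.4,76.2,190,2.049)
E
```

```text
t 28.48 grasp [ 451.19 -126.97  178.58] tilt deg 1.64 zt [-2.860e-02 -8.000e-04 -9.996e-01] yaw 0.5751 F [ 0.1  0.5 -1. ] T [0.04 0.05 0.01] op 0.443 j6 0.73
shift [ 150.65 -144.47  -12.95] turn -1.4739
```

Call:
step_arm([
  [[0, 0, -40], 0, 0.3],
  [[0, 0, 40], 0, 0.3],
  [[0, 0, 40], 0, 0.3],
  [[0, 0, 20], 0, 0.3],
  [[0, 0, 0], -0.17, 0.3],
  [[0, 0, 0], -0.17, 0.3],
  [[0, 0, 0], -0.17, 0.3],
  [[0, 0, 0], -0.17, 0.3],
  [[0, 0, 0], -0.17, 0.3],
  [[0, 0, 0], 0, 0.3],
])

```text
clock: 29.72
eef_pos: [448.7, -125.5, 262.5]
tcp_rot: [-3.1, 0.002, 1.452]
contact_force: [1.1, -0.3, -1.7]
opening: 0.448
```

```bash
python3 - <<'E'
from h import *
gp(499.4,76.2,190,2.049)
E
```

```text
t 29.73 grasp [ 442.19 -125.01  107.6 ] tilt deg 2.41 zt [-0.042   0.0031 -0.9991] yaw 1.4517 F [ 1.1 -0.3 -1.7] T [-0.04 -0.07 -0.01] op 0.448 j6 -0.145
shift [206.42  29.4  -84.09] turn -0.5973
```

Call:
step_arm([
  [[0, 0, 0], -0.186, 0.3],
  [[0, 0, 0], -0.186, 0.3],
  [[0, 0, 0], -0.186, 0.3],
  [[0, 0, 0], 0, 0.3],
])

```text
clock: 30.22
eef_pos: [447.5, -125.2, 260.4]
tcp_rot: [-3.102, -0.023, 2.007]
contact_force: [-0.6, -0.0, -1.7]
opening: 0.447
```

```bash
python3 - <<'E'
from h import *
gp(499.4,76.2,190,2.049)
E
```

```text
t 30.23 grasp [ 440.47 -124.52  105.58] tilt deg 2.6 zt [-0.0452  0.0041 -0.999 ] yaw 2.0066 F [-0.6 -0.  -1.7] T [-0.02 -0.03  0.02] op 0.447 j6 -0.701
shift [158.97 134.88 -86.18] turn -0.0424
```

Call:
step_arm([
  [[0, 0, 0], 0.186, 0.3],
  [[0, 0, 0], 0.186, 0.3],
  [[0, 0, 0], 0.186, 0.3],
  [[0, 0, 0], 0, 0.3],
])

```text
clock: 30.72
eef_pos: [446.8, -125.0, 259.3]
tcp_rot: [-3.095, 0.002, 1.43]
contact_force: [0.4, 0.6, -0.8]
opening: 0.447
```

```bash
python3 - <<'E'
from h import *
gp(499.4,76.2,190,2.049)
E
```

```text
t 30.73 grasp [ 439.58 -124.28  104.5 ] tilt deg 2.69 zt [-0.0467  0.0045 -0.9989] yaw 1.4301 F [ 0.4  0.6 -0.8] T [ 0.01 -0.02  0.03] op 0.447 j6 -0.124
shift [206.71  27.06 -87.3 ] turn -0.6189
```

```bash
cat >> h.py <<'E'
def q():
    s=sense();R=Ro.from_euler('xyz',s['tcp_rot']).as_matrix();print('z %.2f'%s['eef_pos'][2],'zt',R[:,2].round(4)[:2],'yaw',s['tcp_rot'][2].round(3),'q',s['qpos'].round(4),'qv',s['qvel'].round(3),'eff',s['joint_efforts'].round(1))
E
python3 -c "from h import *;q()"
```

```text
z 259.33 zt [-0.0467  0.0045] yaw 1.43 q [-0.273   0.3244  2.0757 -0.0116  0.7878 -0.1239] qv [ 0.001  0.002  0.002 -0.    -0.003 -0.009] eff [ -0.  -47.8 -23.4  -0.    0.3   1.4]
```

Call:
step_arm([
  [[0, 0, 0], 0, 0.3],
  [[0, 0, 0], 0, 0.3],
  [[0, 0, 0], 0, 0.3],
])

```text
clock: 31.1
eef_pos: [446.7, -124.9, 259.1]
tcp_rot: [-3.094, 0.002, 1.432]
contact_force: [-0.0, 0.7, -1.0]
opening: 0.446
```

```bash
python3 -c "from h import *;q()"
```

```text
z 259.11 zt [-0.0471  0.0046] yaw 1.432 q [-0.273   0.3247  2.0759 -0.0116  0.7876 -0.1258] qv [ 0.001 -0.     0.002 -0.002 -0.    -0.002] eff [ -0.  -47.8 -23.3  -0.    0.3   0. ]
```

Call:
step_arm([
  [[0, 0, 0], -0.1, 0.3],
])

```text
clock: 31.22
eef_pos: [446.7, -125.0, 259.1]
tcp_rot: [-3.094, -0.003, 1.534]
contact_force: [0.3, 0.4, -2.0]
opening: 0.442
```

```bash
python3 -c "from h import *;q()"
```

```text
z 259.12 zt [-0.047   0.0046] yaw 1.534 q [-0.273   0.3247  2.0759 -0.0116  0.7875 -0.2282] qv [ 0.     0.002  0.     0.    -0.001 -0.836] eff [ -0.  -47.8 -23.3  -0.    0.3   2. ]
```

Call:
step_arm([
  [[0, 0, 0], -0.1, 0.3],
])

```text
clock: 31.35
eef_pos: [446.7, -124.9, 259.1]
tcp_rot: [-3.095, -0.008, 1.638]
contact_force: [-0.5, 0.1, -1.0]
opening: 0.447
```

```bash
python3 -c "from h import *;q()"
```

```text
z 259.13 zt [-0.047   0.0046] yaw 1.638 q [-0.273   0.3247  2.0759 -0.0116  0.7876 -0.3319] qv [-0.    -0.001 -0.002  0.002  0.002 -0.816] eff [  0.  -47.8 -23.3  -0.    0.3   1.4]
```

Call:
step_arm([
  [[0, 0, -40], 0, 0.3],
  [[0, 0, -40], 0, 0.3],
])

```text
clock: 31.6
eef_pos: [449.4, -125.0, 338.2]
tcp_rot: [-3.089, -0.01, 1.64]
contact_force: [0.6, -0.7, -1.3]
opening: 0.444
```

```bash
python3 -c "from h import *;q()"
```

```text
z 338.15 zt [-0.0535  0.0064] yaw 1.64 q [-0.2716  0.2037  2.0099 -0.0098  0.9813 -0.3358] qv [ 0.007 -0.451 -0.288  0.005  0.768 -0.017] eff [ -0.  -40.8 -26.5  -0.   -0.7  -0. ]
```

Call:
step_arm([
  [[0, 0, 0], 0, 0.3],
  [[0, 0, 0], 0, 0.3],
])

```text
clock: 31.85
eef_pos: [450.1, -125.2, 340.1]
tcp_rot: [-3.093, -0.009, 1.641]
contact_force: [-0.2, -0.5, -2.8]
opening: 0.439
```

```bash
python3 -c "from h import *;q()"
```

```text
z 340.11 zt [-0.0489  0.0051] yaw 1.641 q [-0.2715  0.2006  2.0084 -0.0098  0.9811 -0.3364] qv [-0.001 -0.012 -0.013  0.001  0.003 -0.001] eff [  0.  -45.5 -30.   -0.    0.3  -0. ]
```

Call:
step_arm([
  [[0, 0, 0], -0.1, 0.3],
  [[0, 0, 0], -0.1, 0.3],
])

```text
clock: 32.1
eef_pos: [449.2, -125.0, 337.8]
tcp_rot: [-3.093, -0.02, 1.846]
contact_force: [-1.4, 0.6, -0.1]
opening: 0.443
```

```bash
python3 -c "from h import *;q()"
```

```text
z 337.79 zt [-0.0523  0.0061] yaw 1.846 q [-0.2716  0.2035  2.0112 -0.0098  0.9789 -0.5418] qv [ 0.001  0.012  0.011 -0.001 -0.008 -0.811] eff [  0.  -44.8 -29.1  -0.    0.3   1.4]
```

Call:
step_arm([
  [[0, 0, 45], 0, 0.3],
  [[0, 0, 45], 0, 0.3],
  [[0, 0, 40], 0, 0.3],
  [[0, 0, 0], -0.1, 0.3],
  [[0, 0, 0], -0.1, 0.3],
  [[0, 0, 0], -0.1, 0.3],
  [[0, 0, 0], -0.1, 0.3],
])

```text
clock: 32.98
eef_pos: [437.7, -122.9, 195.6]
tcp_rot: [-3.097, -0.049, 2.26]
contact_force: [0.1, -0.3, -0.8]
opening: 0.445
```

```bash
python3 -c "from h import *;q()"
```

```text
z 195.58 zt [-0.0653  0.0098] yaw 2.26 q [-0.274   0.4377  2.1172 -0.0135  0.6523 -0.9536] qv [-0.001  0.02   0.011 -0.002 -0.009 -0.823] eff [  0.  -50.4 -17.8  -0.    0.4   1.4]
```

Call:
step_arm([
  [[0, 0, 0], 0, 0.3],
  [[0, 0, 0], 0, 0.3],
  [[0, 0, 0], 0, 0.3],
  [[0, 0, 0], 0, 0.3],
])

```text
clock: 33.48
eef_pos: [436.5, -122.6, 193.6]
tcp_rot: [-3.095, -0.052, 2.255]
contact_force: [0.7, 0.2, -2.1]
opening: 0.447
```

```bash
python3 -c "from h import *;q()"
```

```text
z 193.55 zt [-0.069   0.0109] yaw 2.255 q [-0.2741  0.4412  2.1192 -0.0136  0.6507 -0.9489] qv [ 0.     0.002  0.001  0.002 -0.     0.008] eff [  0.  -50.3 -17.6  -0.    0.4   0. ]
```

Call:
step_arm([
  [[0, 0, 0], 0.1, 0.3],
  [[0, 0, 0], 0.1, 0.3],
  [[0, 0, 0], -0.1, 0.3],
  [[0, 0, 0], -0.1, 0.3],
])

```text
clock: 33.98
eef_pos: [436.7, -122.7, 193.9]
tcp_rot: [-3.095, -0.051, 2.251]
contact_force: [0.1, 0.3, -1.4]
opening: 0.443
```

```bash
python3 -c "from h import *;q()"
```

```text
z 193.87 zt [-0.0679  0.0106] yaw 2.251 q [-0.2741  0.4406  2.119  -0.0136  0.6504 -0.9449] qv [-0.001 -0.001  0.     0.001 -0.002 -0.797] eff [  0.  -50.4 -17.7  -0.    0.4   1.4]
```

Call:
step_arm([
  [[-9, 12, 0], 0.1, 0.3],
  [[-9, 11, 0], 0.1, 0.3],
  [[0, 0, 0], 0, 0.3],
  [[0, 0, 6], 0, 0.3],
  [[0, 0, 0], 0, 0.3],
])

```text
clock: 34.6
eef_pos: [464.7, -123.3, 185.6]
tcp_rot: [-3.086, -0.041, 2.05]
contact_force: [1.1, 0.5, -1.5]
opening: 0.445
```

```bash
python3 -c "from h import *;q();gp(456,-121,20.4,2.049)"
```

```text
z 185.59 zt [-0.0687  0.0107] yaw 2.05 q [-0.26    0.4839  2.0637 -0.0118  0.6632 -0.731 ] qv [-0.001 -0.009  0.002 -0.002  0.004 -0.011] eff [  0.  -53.6 -18.4  -0.    0.3   0. ]
t 34.6 grasp [ 454.02 -121.66   30.97] tilt deg 3.99 zt [-0.0687  0.0107 -0.9976] yaw 2.0502 F [ 1.1  0.5 -1.5] T [-0.   -0.02  0.05] op 0.445 j6 -0.731
shift [-0.76  2.65 10.41] turn 0.0012
```

Call:
step_arm([
  [[0, 0, 7], 0, 0.3],
  [[0, 0, 2], 0, 0.3],
  [[0, 0, 1.5], 0, 0.3],
  [[0, 0, 1], 0, 0.3],
])

```text
clock: 35.1
eef_pos: [463.3, -123.0, 175.9]
tcp_rot: [-3.085, -0.042, 2.051]
contact_force: [-4.4, 0.7, 22.8]
opening: 0.442
```

```bash
python3 -c "from h import *;q();gp(456,-121,20.4,2.049)"
```

```text
z 175.92 zt [-0.0694  0.0112] yaw 2.051 q [-0.2602  0.5014  2.0686 -0.0117  0.6416 -0.7323] qv [ 0.001 -0.001  0.     0.    -0.002 -0.002] eff [  0.  -43.8 -16.4  -0.   -1.6   0. ]
t 35.1 grasp [ 452.58 -121.3    21.31] tilt deg 4.03 zt [-0.0694  0.0112 -0.9975] yaw 2.0513 F [-4.4  0.7 22.8] T [0.22 0.72 0.04] op 0.442 j6 -0.732
shift [-1.35  3.21  0.67] turn 0.0023
```

Call:
step_arm([
  [[0, 0, 0.7], 0, 0.3],
  [[0, 0, 0.7], 0, 0.3],
  [[0, 0, 0.7], 0, 0.3],
  [[0, 0, 0.7], 0, 0.3],
])

```text
clock: 35.6
eef_pos: [463.2, -123.1, 176.1]
tcp_rot: [-3.086, -0.042, 2.052]
contact_force: [-3.2, 1.5, 13.6]
opening: 0.445
```

```bash
python3 -c "from h import *;q();gp(456,-121,20.4,2.049)"
```

```text
z 176.12 zt [-0.0684  0.011 ] yaw 2.052 q [-0.2604  0.5007  2.0693 -0.0116  0.6407 -0.7333] qv [-0.     0.001  0.002 -0.001 -0.002 -0.002] eff [ -0.1 -48.  -16.7  -0.1  -0.7   0. ]
t 35.6 grasp [ 452.59 -121.36   21.49] tilt deg 3.97 zt [-0.0684  0.011  -0.9976] yaw 2.0521 F [-3.2  1.5 13.6] T [0.25 0.33 0.04] op 0.445 j6 -0.733
shift [-1.3   3.25  0.86] turn 0.0031
```

Call:
step_arm([
  [[0, 0, 0], 0, 0.6],
  [[0, 0, 0], 0, 0.8],
  [[0, 0, 0], 0, 0.8],
  [[0, 0, -20], 0, 0.8],
  [[0, 0, -55], 0, 0.8],
  [[0, 0, -55], 0, 0.8],
  [[0, 0, -55], 0, 0.8],
  [[0, 0, -50], 0, 0.8],
  [[-34, 37, 0], 0, 0.8],
  [[-34, 37, 0], 0, 0.8],
  [[-34, 37, 0], 0, 0.8],
  [[-34, 37, 0], 0, 0.8],
  [[-34, 37, 0], 0, 0.8],
  [[-34, 37, 0], 0, 0.8],
])

```text
clock: 37.35
eef_pos: [775.7, -204.7, 397.2]
tcp_rot: [-3.086, -0.041, 2.053]
contact_force: [0.3, -0.3, 0.0]
opening: 0.8
```

```bash
python3 -c "from h import *;q();gp(456,-121,20.4,2.049)"
```

```text
z 397.25 zt [-0.0681  0.011 ] yaw 2.053 q [-0.2584  0.6605  1.155  -0.0069  1.3949 -0.7402] qv [-0.     0.714 -1.161  0.     0.444 -0.005] eff [  0.  -88.1 -30.4  -0.   -0.2   0. ]
t 37.35 grasp [ 765.18 -203.01  242.62] tilt deg 3.96 zt [-0.0681  0.011  -0.9976] yaw 2.0529 F [ 0.3 -0.3  0. ] T [ 0.04 -0.03 -0.01] op 0.8 j6 -0.74
shift [ 206.63 -222.8   243.65] turn 0.0039
```

Call:
step_arm([
  [[-34, 37, 0], 0, 0.8],
  [[-34, 37, 0], 0, 0.8],
  [[-34, 37, 0], 0, 0.8],
  [[-20, 22, 0], 0, 0.8],
])

```text
clock: 37.85
eef_pos: [955.0, -252.3, 380.6]
tcp_rot: [-3.085, -0.043, 2.053]
contact_force: [0.7, -0.6, 0.4]
opening: 0.8
```

```bash
python3 -c "from h import *;q()"
```

```text
z 380.64 zt [-0.0703  0.0115] yaw 2.053 q [-0.2587  1.0841  0.3893 -0.0069  1.7391 -0.7429] qv [ 0.002  0.755 -1.468 -0.002  0.712 -0.005] eff [  -0.  -112.4  -33.    -0.    -0.4    0. ]
```

Call:
step_arm([
  [[-14, 15, 0], 0, 0.8],
  [[-14, 15, 0], 0, 0.8],
])

```text
clock: 38.1
eef_pos: [987.3, -261.3, 371.9]
tcp_rot: [-3.087, -0.04, 2.053]
contact_force: [54.9, -14.6, 52.3]
opening: 0.799
```

```bash
python3 -c "from h import *;q()"
```

```text
z 371.94 zt [-0.0667  0.0106] yaw 2.053 q [-0.259   1.2542  0.0577 -0.0073  1.8969 -0.7446] qv [-0.002  0.271 -0.111 -0.002  0.404 -0.006] eff [   0.  -100.8  -50.9   -0.     2.     0. ]
```

Call:
step_arm([
  [[-14, 15, 0], 0, 0.8],
  [[-14, 15, 0], 0, 0.8],
])

```text
clock: 38.35
eef_pos: [994.2, -263.5, 355.5]
tcp_rot: [-3.103, -0.026, 2.054]
contact_force: [-0.2, 0.4, 1.1]
opening: 0.798
```

```bash
python3 -c "from h import *;q()"
```

```text
z 355.53 zt [-0.0465  0.0051] yaw 2.054 q [-0.2594  1.2697  0.0582 -0.0072  1.86   -0.7449] qv [-0.001  0.074  0.001  0.001 -0.12  -0.001] eff [   0.  -104.   -41.9   -0.     0.6    0. ]
```

Call:
step_arm([
  [[-7, 8, -3], 0, 0.8],
  [[-7, 8, -3], 0, 0.8],
])

```text
clock: 38.6
eef_pos: [996.8, -263.7, 360.4]
tcp_rot: [-3.119, -0.011, 2.054]
contact_force: [-0.2, 0.2, 1.0]
opening: 0.797
```

```bash
python3 -c "from h import *;q()"
```

```text
z 360.40 zt [-0.0255 -0.0004] yaw 2.054 q [-0.2589  1.2648  0.0582 -0.0072  1.8431 -0.7445] qv [ 0.003 -0.014 -0.001 -0.001 -0.065  0.003] eff [-1.000e-01 -1.098e+02 -4.010e+01 -0.000e+00  2.000e-01 -0.000e+00]
```

Call:
step_arm([
  [[-7, 8, -3], 0, 0.8],
  [[-7, 8, -3], 0, 0.8],
])

```text
clock: 38.85
eef_pos: [999.2, -263.7, 366.3]
tcp_rot: [-3.135, 0.003, 2.055]
contact_force: [1.1, 0.6, 0.1]
opening: 0.802
```

```bash
python3 -c "from h import *;q()"
```

```text
z 366.27 zt [-0.0048 -0.0059] yaw 2.055 q [-0.2583  1.259   0.0584 -0.0072  1.8273 -0.7439] qv [ 0.002 -0.02   0.004  0.    -0.061  0.001] eff [-0.000e+00 -1.113e+02 -3.930e+01 -0.000e+00  1.000e-01 -0.000e+00]
```

Call:
step_arm([
  [[10, -11, 0], 0, 0.8],
  [[20, -22, 0], 0, 0.8],
  [[34, -37.3, 0], 0, 0.8],
  [[34, -37.3, 0], 0, 0.8],
  [[34, -37.3, 0], 0, 0.8],
  [[34, -37.3, 0], 0, 0.8],
  [[34, -37.3, 0], 0, 0.8],
  [[34, -37.3, 0], 0, 0.8],
  [[34, -37.3, 5], 0, 0.8],
  [[34, -37.3, 15], 0, 0.8],
  [[34, -37.3, 25], 0, 0.8],
  [[20, -22, 25], 0, 0.8],
  [[10, -10, 15], 0, 0.8],
  [[0, 0, 0], 0, 0.8],
  [[0, 0, 0], 0, 0.8],
])

```text
clock: 40.72
eef_pos: [464.1, -123.8, 284.8]
tcp_rot: [3.124, 0.025, 2.055]
contact_force: [0.8, -0.5, -0.1]
opening: 0.8
```

```bash
python3 - <<'E'
from h import *
q();gp(453,-121.3,115,2.05)
im,m=snap('wrist','w5.png')
cv2.imwrite('pics/w5b.png',cv2.resize(im,(800,600),interpolation=cv2.INTER_CUBIC))
E
```

```text
z 284.76 zt [ 0.0268 -0.0143] yaw 2.055 q [-0.2614  0.2854  2.0523 -0.0098  0.7743 -0.7385] qv [-0.    -0.003  0.004 -0.     0.001  0.   ] eff [  0.  -46.4 -24.3  -0.   -0.1   0. ]
t 40.73 grasp [ 468.22 -126.01  129.83] tilt deg 1.74 zt [ 0.0268 -0.0143 -0.9995] yaw 2.0545 F [ 0.8 -0.5 -0.1] T [ 0.04  0.01 -0.01] op 0.8 j6 -0.738
shift [ 11.62 -11.53  14.35] turn 0.0045
```

View pics/w5b.png

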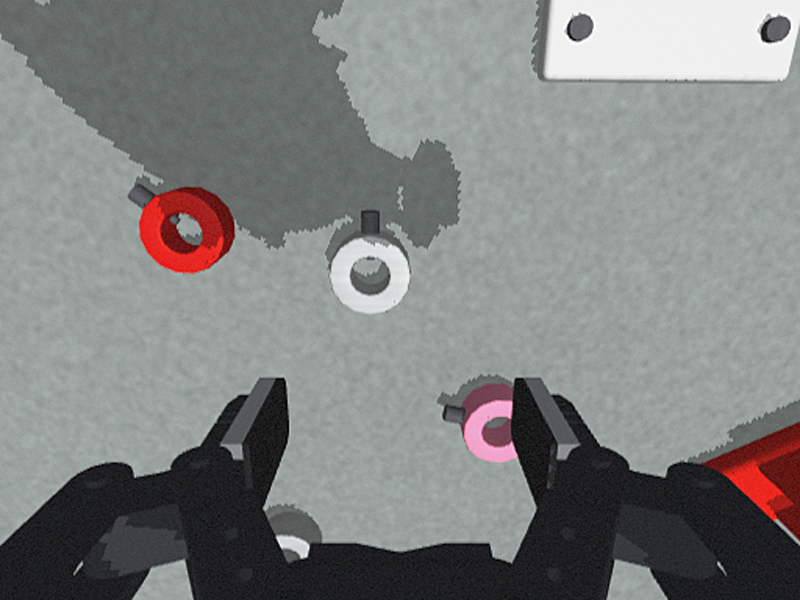

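The collar stands flat at (370,273), with its screw pointing straight up in the picture at (371,212). The gripper yaw already matches, so only a regrasp is needed, with no further turn.

```bash
python3 - <<'E'
from h import *
im,m=load('w5.png');k=1.5625
g=cv2.cvtColor(im,cv2.COLOR_BGR2GRAY);sub=np.zeros_like(g);a=(slice(145,205),slice(205,268));sub[a]=(g[a]>165)*255
cn=max(cv2.findContours(sub,0,2)[0],key=cv2.contourArea);e=cv2.fitEllipse(cv2.convexHull(cn));c=onz(m,*e[0],20);print(e,c, onz(m,370/k,273/k,20))
h=onz(m,371/k,212/k,12);print('screw ang',np.arctan2(*(h-c)[:2][::-1]),np.hypot(*(h-c)[:2]))
gp(*c[:2],19,2.055)
E
```

```text
((236.65867614746094, 176.0819549560547), (49.15244674682617, 51.76499557495117), 95.15416717529297) [ 452.98644468 -120.44637388   20.        ] [ 452.60351572 -119.44658643   20.        ]
screw ang 2.0261456489036886 29.032267636434675
t 40.77 grasp [ 468.23 -126.    129.78] tilt deg 1.73 zt [ 0.0266 -0.0142 -0.9995] yaw 2.0546 F [ 0.2  0.1 -0.1] T [-0.01  0.03 -0.01] op 0.798 j6 -0.738
shift [ 14.77 -12.78 110.24] turn -0.0004
```

Call:
step_arm([
  [[5, -4.3, 20], 0, 0.8],
  [[5, -4.3, 25], 0, 0.8],
  [[4, -3.5, 25], 0, 0.8],
  [[0, 0, 15], 0, 0.8],
  [[0, 0, 0], 0, 0.8],
  [[0, 0, 0], 0, 0.8],
])

```text
clock: 41.52
eef_pos: [456.6, -120.2, 201.5]
tcp_rot: [3.115, 0.034, 2.054]
contact_force: [0.8, -0.0, 0.1]
opening: 0.798
```

```bash
python3 -c "from h import *;gp(452.9,-120.4,19.5,2.05)"
```

```text
t 41.52 grasp [ 462.67 -122.93   46.64] tilt deg 2.47 zt [ 0.0394 -0.0176 -0.9991] yaw 2.0543 F [ 0.8 -0.   0.1] T [ 0.01 -0.    0.01] op 0.798 j6 -0.731
shift [ 7.7  -8.19 26.69] turn 0.0043
```

Call:
step_arm([
  [[2.5, -2.7, 7], 0, 0.8],
  [[2.5, -2.7, 7], 0, 0.8],
  [[2.5, -2.6, 7], 0, 0.8],
  [[0, 0, 4], 0, 0.8],
  [[0, 0, 0], 0, 0.8],
  [[0, 0, 0], 0, 0.8],
])

```text
clock: 42.28
eef_pos: [447.0, -117.8, 175.6]
tcp_rot: [3.113, 0.035, 2.054]
contact_force: [-0.0, -0.1, 1.0]
opening: 0.797
```

```bash
python3 -c "from h import *;gp(452.9,-120.4,19.5,2.05);q()"
```

```text
t 42.27 grasp [ 453.47 -120.58   20.77] tilt deg 2.6 zt [ 0.0416 -0.0182 -0.999 ] yaw 2.0542 F [-0.  -0.1  1. ] T [ 0.01  0.02 -0.03] op 0.797 j6 -0.729
shift [ 0.47 -0.45  1.24] turn 0.0042
z 175.61 zt [ 0.0416 -0.0182] yaw 2.054 q [-0.2583  0.4675  2.1458 -0.015   0.4834 -0.7291] qv [-0.001  0.004  0.     0.001 -0.002  0.001] eff [ -0.  -50.2 -16.   -0.   -0.3   0. ]
```

Call:
step_arm([
  [[0.4, -0.4, 0.8], 0, 0.6],
  [[0, 0, 0], 0, 0.5],
  [[0, 0, 0], 0, 0.4],
  [[0, 0, 0], 0, 0.3],
  [[0, 0, 0], 0, 0.3],
  [[0, 0, 0], 0, 0.3],
], force=40)

```text
clock: 43.02
eef_pos: [446.5, -117.6, 175.4]
tcp_rot: [3.113, 0.036, 2.054]
contact_force: [-0.9, 0.2, -1.3]
opening: 0.452
```

```bash
python3 -c "from h import *;gp(452.9,-120.4,19.5,2.05)"
```

```text
t 43.02 grasp [ 453.04 -120.49   20.59] tilt deg 2.63 zt [ 0.042  -0.0183 -0.9989] yaw 2.0542 F [-0.9  0.2 -1.3] T [-0.05  0.07  0.04] op 0.452 j6 -0.729
shift [ 0.18 -0.12  1.08] turn 0.0042
```

Call:
step_arm([
  [[0, 0, -5], 0, 0.3],
  [[0, 0, -20], 0, 0.3],
  [[0, 0, -40], 0, 0.3],
  [[0, 0, -40], 0, 0.3],
  [[0, 0, -40], 0, 0.3],
  [[0, 0, -15], 0, 0.3],
], force=60)

```text
clock: 43.78
eef_pos: [438.8, -114.4, 339.9]
tcp_rot: [3.116, 0.033, 2.054]
contact_force: [0.2, 0.2, -2.1]
opening: 0.444
```

```bash
python3 -c "from h import *;gp(499.4,76.2,170,2.05)"
```

```text
t 43.77 grasp [ 444.74 -117.08  185.  ] tilt deg 2.41 zt [ 0.0384 -0.0173 -0.9991] yaw 2.0543 F [ 0.2  0.2 -2.1] T [ 0.01  0.03 -0.  ] op 0.444 j6 -0.734
shift [146.13 137.93  13.74] turn 0.0043
```

Call:
step_arm([
  [[15, 14, 0], 0, 0.3],
  [[25, 24, 0], 0, 0.3],
  [[28, 27, 0], 0, 0.3],
  [[28, 27, 0], 0, 0.3],
  [[25, 23, 0], 0, 0.3],
  [[15, 14, 0], 0, 0.3],
  [[0, 0, 0], 0, 0.3],
  [[0, 0, 0], 0, 0.3],
])

```text
clock: 44.78
eef_pos: [490.0, 70.9, 342.6]
tcp_rot: [3.112, 0.037, 2.053]
contact_force: [0.4, 0.2, -1.4]
opening: 0.442
```

```bash
python3 -c "from h import *;gp(499.4,76.2,170,2.05)"
```

```text
t 44.77 grasp [496.69  67.97 187.78] tilt deg 2.69 zt [ 0.0432 -0.0186 -0.9989] yaw 2.0531 F [ 0.4  0.2 -1.4] T [ 0.01  0.   -0.01] op 0.442 j6 -0.315
shift [ 6.67  5.7  17.72] turn 0.0031
```

```bash
python3 - <<'E'
from h import *
im,m=snap('wrist','w6.png')
si,ms=snap('side','s6.png')
s=sense();R=Ro.from_euler('xyz',s['tcp_rot']).as_matrix();g=s['eef_pos']+155*R[:,2]
print('grasp px wrist',proj(m,g-[0,0,.6])*1.5625,'shaft px',proj(m,[499.4,76.2,130])*1.5625)
print('side px',proj(ms,g), proj(ms,[499.4,76.2,130]))
a=cv2.resize(im[100:330,150:370],(574,600),interpolation=cv2.INTER_CUBIC)
b=cv2.resize(si[110:230,185:269],(226,323),interpolation=cv2.INTER_CUBIC);b=np.vstack([b,np.zeros((277,226,3),np.uint8)])
cv2.imwrite('pics/w6b.png',np.hstack([a,b]))
E
```

```text
grasp px wrist [394.43623192 425.75034223] shaft px [407.44134928 326.07879147]
side px [230.27920173 150.01112958] [231.59836228 166.7088919 ]
```

View pics/w6b.png

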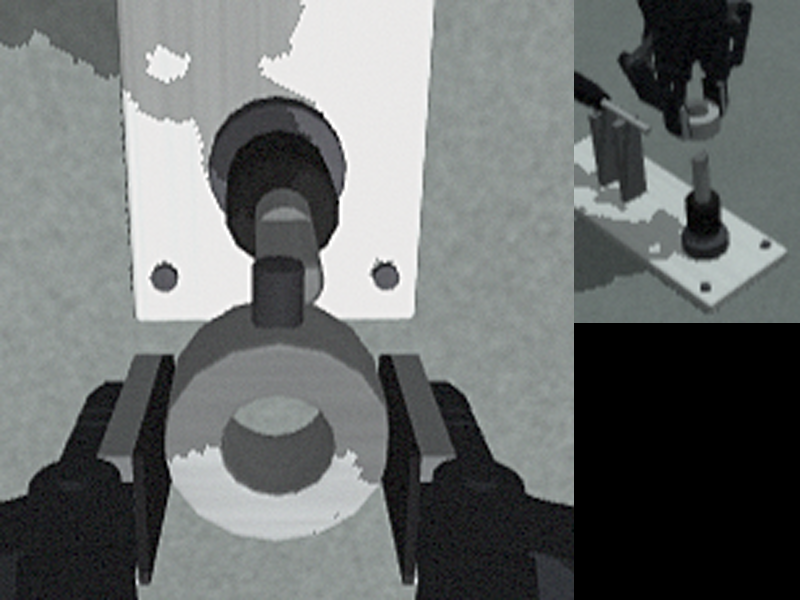

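```bash
python3 - <<'E'
from h import *
im,m=load('w6.png')
c=onz(m,256.2,269.8,187.2);print('collar',c)
h=onz(m,150+278/2.609,100+260/2.609,181.5);e=h-c;print('head ang',np.arctan2(e[1],e[0]),np.hypot(*e[:2]))
s=sense();R=Ro.from_euler('xyz',s['tcp_rot']).as_matrix();g=s['eef_pos']+155*R[:,2];print('off tool',R.T@(c-g))
g2=cv2.cvtColor(im,cv2.COLOR_BGR2GRAY)
gp(499.2-(c[0]-g[0]),76.2-(c[1]-g[1]),160,2.05)
E
```

```text
collar [497.65928355  69.63802531 187.2       ]
head ang 2.043745076801433 30.87082902807382
off tool [1.34645113 1.63919897 0.63180306]
t 44.88 grasp [496.8   67.7  187.83] tilt deg 2.7 zt [ 0.0434 -0.0185 -0.9989] yaw 2.0521 F [ 0.   0.1 -1.3] T [0.   0.02 0.  ] op 0.445 j6 -0.315
shift [ 6.12  3.58 27.75] turn 0.0021
```

Call:
step_arm([
  [[3, 2.2, 8], 0, 0.3],
  [[3, 2.2, 10], 0, 0.3],
  [[0, 0, 8], 0, 0.3],
  [[0, 0, 5], 0, 0.3],
  [[0, 0, 0], 0, 0.3],
  [[0, 0, 0], 0, 0.3],
])

```text
clock: 45.62
eef_pos: [492.3, 76.3, 308.7]
tcp_rot: [3.113, 0.036, 2.05]
contact_force: [-0.0, -1.3, -1.4]
opening: 0.443
```

```bash
python3 - <<'E'
from h import *
s=sense();R=Ro.from_euler('xyz',s['tcp_rot']).as_matrix();g=s['eef_pos']+155*R[:,2]
c=g+R@np.array([1.35,.8,.6]);print('collar est',c)
gp(499.2-(c[0]-g[0]),76.2-(c[1]-g[1]),130.6,2.05)
im,m=snap('wrist','w7.png');si,ms=snap('side','s7.png')
print(proj(ms,c),proj(ms,[499.2,76.2,130]))
a=cv2.resize(im[150:330,150:370],(574,470),interpolation=cv2.INTER_CUBIC)
b=cv2.resize(si[140:200,208:256],(226,283),interpolation=cv2.INTER_CUBIC);b=np.vstack([b,np.zeros((187,226,3),np.uint8)])
cv2.imwrite('pics/w7b.png',np.hstack([a,b]))
E
```

```text
collar est [498.87450786  74.91581145 153.26662426]
t 45.62 grasp [498.76  73.36 153.89] tilt deg 2.63 zt [ 0.0418 -0.019  -0.9989] yaw 2.05 F [-0.  -1.3 -1.4] T [ 0.02  0.03 -0.06] op 0.443 j6 -0.298
shift [ 1.83  0.22 23.26] turn 0.0
[231.0550334  159.65603785] [231.52235283 166.72463242]
```

View pics/w7b.png

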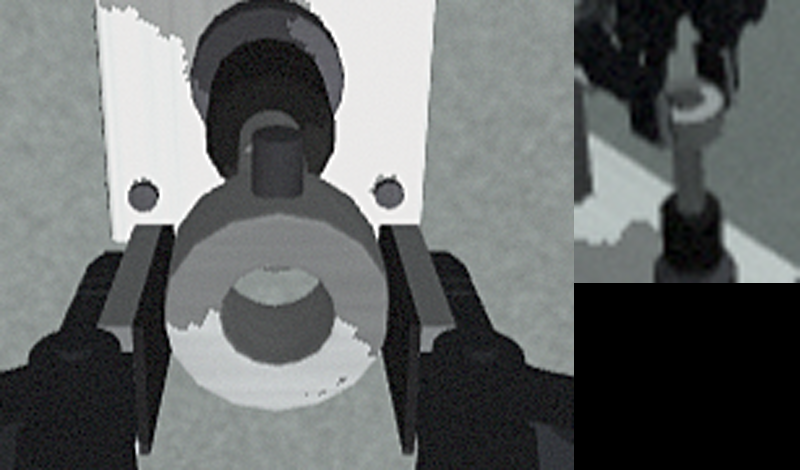

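```bash
python3 - <<'E'
from h import *
im,m=load('w7.png');si,ms=load('s7.png')
f=574/220
for z in (60,78,90,100,110,130):
    p=proj(m,[499.2,76.2,z]);print(z,((p-[150,150])*f).round(1),'side',proj(ms,[499.2,76.2,z]).round(1))
g=cv2.cvtColor(im,cv2.COLOR_BGR2GRAY);gs=cv2.cvtColor(si,cv2.COLOR_BGR2GRAY)
print(g[199,238:275]);print(g[185,215:290])
for r in (160,162,164,166,168,172,176,180): print(r,gs[r,222:246])
E
```

```text
60 [266.8 114.7] side [232.9 187.6]
78 [268.2 139.2] side [232.5 182.4]
90 [269.2 157.8] side [232.3 178.9]
100 [270.2 175.1] side [232.1 175.9]
110 [271.3 194.1] side [231.9 172.9]
130 [273.8 238.7] side [231.5 166.7]
[34 37 25 29 52 79 76 82 76 74 59 52 41 30 41 35 40 37 37 44 40 42 36 38
 43 66 52 30 31 44 48 45 43 54 45 43 42]
[232 230 230 232 232 232 235 251 158  82  91  96  97  79  81  40  29  21
  25  28  20  29  18  33  44  28  37  27  22  33  29  34  28  41  26  28
  31  38  33  35  33  27  36  30  40  21  44  35  33  33  27  39  18  35
  31  33   8  25  17  20  58  97  98  98  91  72 201 242 237 232 233 234
 233 233 234]
160 [  6   4  21  35  79  59  52  60  64  68  64  65  64  93 148 146 148  96
  36  81 102 107 109 110]
162 [ 12   7  11  47  71  77  59  83  50  75  75  85 111 137 150 154 144  91
  39  91  99 107 108 109]
164 [  6   9   8  39  66  76  67 145 147 146 147 151 149 145 130 114  66  76
 108 111 112 108 109 110]
166 [  7  17  21  30  63  74  45  67  72  88  77  74  73  77  79  80  75  88
 105 104 109 107 110 110]
168 [ 28  16  17  14  57  76  68  49  66  68  71  74  73  77  76  76  77  93
 108 112 110 108 108 108]
172 [109 110 106 104 100 105 104  61  62  67  67  61  57  93 107 110 107 107
 109 108 108 106 106 109]
176 [189 159 133 111 109 111 108  73  63  63  65  66  61  79 107 106 106 108
 108 106 109 112 107 107]
180 [187 186 185 186 187 188 161  93  63  64  65  66  63  68  72  98 107 112
 110 111 110 109 110 112]
```

Both views agree with the estimated axis to within about half a pixel. Next I'll centre and begin the descent, watching the force.

Call:
step_arm([
  [[1, 0.9, 0], 0, 0.3],
  [[0.1, -0.1, 3], 0, 0.3],
  [[0.1, -0.1, 3], 0, 0.3],
  [[0.1, -0.1, 2], 0, 0.3],
])

```text
clock: 46.22
eef_pos: [492.7, 77.8, 301.0]
tcp_rot: [3.112, 0.037, 2.05]
contact_force: [0.5, -0.6, -2.3]
opening: 0.447
```

```bash
cat >> h.py <<'E'
def fin():
    s=sense();R=Ro.from_euler('xyz',s['tcp_rot']).as_matrix();g=s['eef_pos']+155*R[:,2]
    c=g+R@np.array([1.35,.8,.6]);print('collar est',c.round(2))
    gp(499.2-(c[0]-g[0]),76.2-(c[1]-g[1]),130.6,2.05)
E
python3 -c "from h import *;fin()"
```

```text
collar est [499.57  76.42 145.51]
t 46.23 grasp [499.46  74.86 146.14] tilt deg 2.71 zt [ 0.0434 -0.0187 -0.9989] yaw 2.0501 F [ 0.5 -0.6 -2.3] T [-0.   -0.03  0.02] op 0.447 j6 -0.294
shift [ 0.55 -0.9  15.51] turn 0.0001
```

Call:
step_arm([
  [[0.1, -0.2, 3], 0, 0.3],
  [[0.1, -0.2, 3], 0, 0.3],
  [[0, 0, 0], 0, 0.3],
])

```text
clock: 46.6
eef_pos: [492.4, 77.6, 294.2]
tcp_rot: [3.112, 0.036, 2.05]
contact_force: [-0.7, 0.1, -1.4]
opening: 0.445
```

```bash
python3 -c "from h import *;fin()"
```

```text
collar est [499.15  76.25 138.71]
t 46.6 grasp [499.03  74.69 139.34] tilt deg 2.67 zt [ 0.0427 -0.0188 -0.9989] yaw 2.05 F [-0.7  0.1 -1.4] T [ 0.04 -0.03 -0.  ] op 0.445 j6 -0.294
shift [ 0.25 -0.23  8.73] turn 0.0
```

Call:
step_arm([
  [[0.1, -0.1, 2.5], 0, 0.3],
  [[0.1, -0.1, 2.5], 0, 0.3],
  [[0, 0, 0], 0, 0.3],
])

```text
clock: 46.98
eef_pos: [492.4, 77.6, 288.9]
tcp_rot: [3.112, 0.036, 2.05]
contact_force: [0.4, -0.1, -1.3]
opening: 0.446
```

```bash
python3 -c "from h import *;fin()"
```

```text
collar est [499.11  76.28 133.4 ]
t 46.98 grasp [499.    74.73 134.02] tilt deg 2.67 zt [ 0.0428 -0.0187 -0.9989] yaw 2.05 F [ 0.4 -0.1 -1.3] T [-0.   -0.   -0.02] op 0.446 j6 -0.293
shift [ 0.01 -0.06  3.43] turn 0.0
```

Call:
step_arm([
  [[0, 0, 2], 0, 0.3],
  [[0, 0, 1.3], 0, 0.3],
  [[0, 0, 0], 0, 0.3],
])

```text
clock: 47.35
eef_pos: [492.5, 77.6, 285.4]
tcp_rot: [3.112, 0.036, 2.05]
contact_force: [0.8, -0.7, -2.4]
opening: 0.447
```

```bash
python3 - <<'E'
from h import *
fin()
im,m=snap('wrist','w8.png');si,ms=snap('side','s8.png')
print(proj(ms,[499.2,76.2,130]))
a=cv2.resize(im[150:330,150:370],(574,470),interpolation=cv2.INTER_CUBIC)
b=cv2.resize(si[140:200,208:256],(226,283),interpolation=cv2.INTER_CUBIC);b=np.vstack([b,np.zeros((187,226,3),np.uint8)])
cv2.imwrite('pics/w8b.png',np.hstack([a,b]))
E
```

```text
collar est [499.28  76.34 129.95]
t 47.35 grasp [499.16  74.78 130.58] tilt deg 2.68 zt [ 0.0429 -0.0185 -0.9989] yaw 2.0499 F [ 0.8 -0.7 -2.4] T [0.11 0.08 0.06] op 0.447 j6 -0.293
shift [-0.09 -0.13 -0.03] turn -0.0001
[231.52235283 166.72463242]
```

View pics/w8b.png

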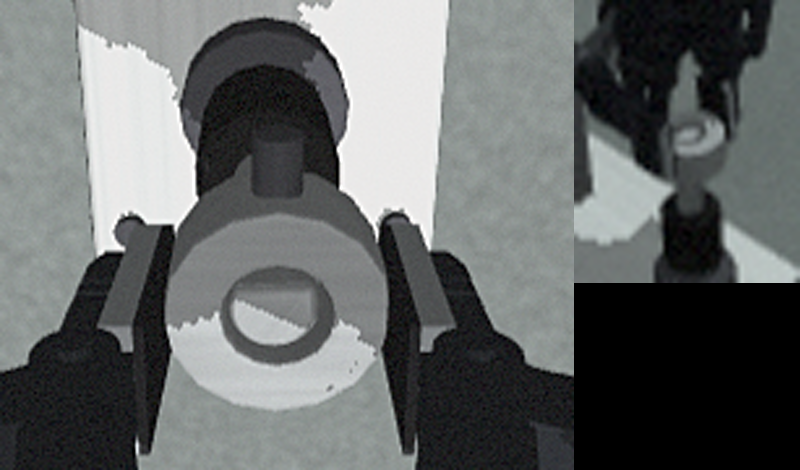

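The shaft end sits inside the bore with its flat edge (y≈288 in the crop) square to the screw. The top faces are level and contact force is near zero. Handing in while still holding.

```bash
python3 -c "
from h import *
fin();print(sign_off())"
```

```text
collar est [499.27  76.32 130.  ]
t 47.45 grasp [499.16  74.77 130.62] tilt deg 2.68 zt [ 0.0428 -0.0185 -0.9989] yaw 2.05 F [-1.1  1.2 -2. ] T [ 0.14  0.07 -0.  ] op 0.445 j6 -0.293
shift [-0.08 -0.12  0.02] turn -0.0
the job is handed in; nothing more can be done
None
```

The job is handed in at 47.5 s: the collar sits on the shaft end, still held in the gripper with its screw on the flat. The one doubt is a joint range reading, below.

- **Shaft:** I pinched it on the flat and turned it about half a turn. Afterwards the wrist picture showed the flat square to the driver blade (117.4° measured) to within reading error.
- **Collar:** I picked up the collar with the screw. The gripper tilted about 4° during the carry turn, so I set the collar down on the desk at the final yaw. I then reduced the tilt to about 2.7° and regrasped the collar flat on the desk. After that I took it to the shaft without further turning.

**Last checks**
- **Position:** the collar top was at an estimated 130.0 mm against the shaft's 130 mm. Its centre was within about 0.2 mm of the measured axis. The yaw was 2.050 rad, matching the driver direction.
- **Contact:** forces were about 2–3 N. The grip was steady at an opening of 0.445 with 60 N set.
- **Final picture:** the shaft end is in the bore, its flat edge is towards the screw, and the tops are level.

**What disagreed or could count against it**
- **Joint range:** to correct the tilt I pushed the arm to the edge of its reach. Joint 3 then read about 0.058 rad against its stated 0.06 minimum, and the wrist force briefly read about 76 N (limit 120).
- **Tilt:** the gripper itself stayed tilted by 2.7°. The collar was gripped flat, so it should be upright to about 1–2°, but I did not measure that directly.
- **Collar offset:** the camera put the collar 1.6 mm off-centre between the jaws, where it should be about 0. I used a compromise of 0.8 mm, and it went on without any force.

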